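# Load the curing turntable with corner brackets

### The arm

A 6-joint arm with a two-finger parallel gripper is mounted at the origin on the work surface. World frame = base frame: x ahead of the robot, y to its left, z up, the work surface at z = 0. Lengths are in m, angles in rad, forces in N, time in s.
With the tool pointing down it reaches from about 0.35 to 0.775 m from the base axis. Payload 5.5 kg.
Tool frame: the origin (TCP) lies on the centre line of the jaws, within the pads' length; the fingertips stand 11 mm ahead of it and the grasp point (between the pads) lies 8 mm behind it; z points along the fingers, y is the line along which they close (so a half turn about z gives the same grasp; the last joint's range is limited). The gripper opens to 85 mm and grips with 20 to 120 N. Pads are 22 mm wide; open, the fingers measure 114 mm over their backs; the gripper's body (76 mm by 85 mm) begins 54 mm behind the grasp point. The pads swing forward as they close: fully open they stand 13 mm farther back than shut.
Start: joints at [-1.459, 0.313, 0.046, 1.304, 0, 1.431], TCP at [0.143, -0.557, 0.242] pointing down, gripper open.
Joint ranges: [-2.76, 2.76], [-0.86, 1.69], [-1.03, 1.26], [-2.2, 2.34], [-1.47, 1.5], [-3.14, 3.14]. Speed limits (rad/s): [2.57, 2.57, 3.14, 3.14, 3.14, 3.14].

### API

Orientations are given as a unit quaternion [w, x, y, z].
In Python, from workcell import get_state, eyes, env gives the robot as it stands.
- The arm moves only by the shell command python3 -m inch 'ROWS' [OPENING] [FORCE]. ROWS is JSON, one flat list of numbers, 4 for each row, row after row: the shift along the tool's x, y, z in cm, then the turn about the tool's z in rad. A call has exactly 5 rows; each row shifts and turns the commanded pose from where the row before left it, along the tool's axes as they then stand; what a row does not reach is not made up. A row lasts 1/12 s, in which the tool goes at most 41.7 mm and 7.16 degrees, less where a joint would pass 70% of its speed; a pose out of reach is approached as far as the arm can. A call is refused whole if a number of a shift passes 4.17 or a number of a turn 0.125, either way. A call with a gripper value outside its range is refused whole. OPENING is the opening, from -1 (shut) to 1 (fully open), set as the call begins (- or left out, the last holds). The fingers move at their own pace and stop on an object; FORCE is the grip in N (left out, the last holds). Time passes only in rows, so rows that do not move let the fingers close, or fill a call up. It gives the time, the measured TCP pose, the force, the opening and the grip force at its end, in the units of the state.
- get_state(): the state, without advancing time (a new reading comes with each control period).
- eyes.read_camera(name): name is "side" or "top"; returns the picture (384x512x3 uint8, red, green, blue); there is no depth.
- eyes.camera_info(name): a dict with "fovy" (degrees; the focal length in pixels is half the picture's height over the tangent of half this angle, whatever the lens; pixels are square), "cx", "cy" (the principal point, pixels), "xyz" and "orientation" of the camera in the world. Camera axes: x right, y down, z forward; pixel columns grow to the right and rows downward; lengths in m; the calibration is good to about 2 mm. A picture is of the moment at which its call begins. camera_info takes no time and is no camera call.
- env.hand_in(): hands the job in; it is judged then, once.
The state is a dict: "clock": time; "joint_pos": joint angles; "qvel": joint speeds; "tau": joint torques, N m; "tcp_pos": TCP position; "orientation": TCP orientation; "wrist_force": force on the tool from outside, world axes, zero at the start; "ft_torque": the same for the moment, N m; "finger_gap": finger opening in m; "grip_force": force on a finger pad.
Only numpy, scipy, OpenCV 4.12 (cv2) and the standard library are available. Lean on these libraries where they do the work, as an engineer would, in place of code of your own. Each camera call takes 0.05 s, during which the arm holds its last target. There are 200 camera calls.

### The job

Clear the two cured spool hubs off the curing turntable into the finished-parts bin, then stack all the washed corner brackets from the drip mat in one level, square pile at the centre of the platter, boss up, each one with its heel opposite to that of the one below so that the pile stays balanced; the resin is still soft, so grip them lightly. When the pile stands, start the cure: turn the timer dial until its pointer faces the long tick. Leave the tape, cup, spray can and scraper where they are.

Things in the scene. Friction and masses are not known exactly. Their poses are not given: they have to be found in the camera images.
- platter (a point): Curing turntable: centre of the upper face of its metal platter (140 mm across, 53 mm above the table, geared: does not turn by hand). Axes as the grey housing, 190 (x) by 300 (y) by 45 mm high, fixed. A black UV lamp bar, 130 by 20 mm, top 105 mm above the table, stands on the -y side, its face 106 mm from this point; the timer dial is on the +y side, its axis 125 mm from this point.
- timer (a joint): Angle of the timer dial, rad: 0 = pointer at the first tick (towards the housing's -x), growing clockwise seen from above, end stop at 2.4. The pointer faces the long, thick tick at 1.30; the short ticks lie 0.43 apart. Slight friction (0.03 N m); it stays where it is left.
- timer_grip (a point): On the dial's vertical axis, in the middle of its grip bar: a bar 42 mm long, 13 mm wide and 22 mm high (its top 10 mm above this point and 76 mm above the table) on a black skirt of 46 mm diameter that lies on the housing's top.
- timer_pointer (a point): The pointer end of the dial's grip bar (white line), 21 mm from the axis at the height of timer_grip; it turns with the dial.
- timer_mark (a point): Middle of the long thick white tick on the housing's top (14 mm by 3 mm, 36 mm from the dial's axis), the one the pointer must face.
- mat: Dark rubber drip mat, 245 mm (x) by 350 mm (y), 4 mm thick, fixed; origin at the centre of its underside. The washed brackets lie flat on it, boss up, turned any way, in two rows of three places (117 to 120 mm apart).
- bin: Black open bin for finished parts, 190 mm (x) by 90 mm (y) by 45 mm high outside, walls and floor 4 mm, fixed to the table; origin at the centre of its underside.
- hub1: One of the two cured spool hubs that stand on the platter at the start, white print: a round flange 54 mm across and 6 mm thick with a plain round body on it, 36 mm across, 45 mm high in all, about 50 g; origin at the centre of its underside, z up.
- hub2: The other cured spool hub, like hub1.
- tape: Bystander: roll of masking tape lying flat, 96 mm outside, 24 mm high. Leave it alone.
- cup: Bystander: small measuring cup, 48 mm wide, 36 mm high. Leave it alone.
- spraycan: Bystander: upright spray can, 52 mm wide, 190 mm high. Leave it alone.
- scraper: Bystander: scraper with a wooden handle, 170 mm long, lying flat. Leave it alone.
- bracket1: Washed corner bracket, white print, 45 g (4 to 6 are there, any may be absent): a flat L, 10 mm thick, on two sides of a 72 mm square. Legs 27 mm wide: one at x = -36 to -9 mm, one at y = -36 to -9 mm, each 72 mm long. Origin: the square's centre (off the material), on the underside; z up. Soft, uncured: the two fingers' forces on it together must stay under 90 N (a grip of 20 to 30 N is ample).
- bracket2: Another corner bracket like bracket1; may be absent. Soft, uncured: the two fingers' forces on it together must stay under 90 N (a grip of 20 to 30 N is ample).
- bracket3: Another corner bracket like bracket1; may be absent. Soft, uncured: the two fingers' forces on it together must stay under 90 N (a grip of 20 to 30 N is ample).
- bracket4: Another corner bracket like bracket1; may be absent. Soft, uncured: the two fingers' forces on it together must stay under 90 N (a grip of 20 to 30 N is ample).
- bracket5: Another corner bracket like bracket1; may be absent. Soft, uncured: the two fingers' forces on it together must stay under 90 N (a grip of 20 to 30 N is ample).
- bracket6: Another corner bracket like bracket1; may be absent. Soft, uncured: the two fingers' forces on it together must stay under 90 N (a grip of 20 to 30 N is ample).
- bracket1_heel (a point): The heel, where the legs meet (alike on all brackets): axis of its round boss (22 mm across, top 18 mm above the underside) at the plate's upper face, x = y = -22.5 mm, 10 mm up. The boss lets brackets lie level only with heels opposite (half a turn about the square's centre): leg ends then rest on leg ends, 10 mm higher each.

How it is judged:
On the way, in this order (a step that is already met when the one before it is completed fails the run):
1. both cured hubs are in the bin (x of hub1 in the frame of bin between -0.092 and 0.092 m and y of hub1 in the frame of bin between -0.042 and 0.042 m and z of each of hub1, hub2 in the frame of bin below 0.04 m and x of hub2 in the frame of bin between -0.092 and 0.092 m and y of hub2 in the frame of bin between -0.042 and 0.042 m), for 0.2 s.
2. all brackets that are there are piled on the platter, square and level (which they are only with heels alternating), at rest (horizontal distance between each of bracket1, bracket2, bracket3, bracket4, bracket5, bracket6 and platter below 0.015 m and angle between each of bracket1, bracket2, bracket3, bracket4, bracket5, bracket6's own z axis and vertical below 0.08 rad and z of each of bracket1, bracket2, bracket3, bracket4, bracket5, bracket6 in the frame of platter above -0.004 m and linear speed of each of bracket1, bracket2, bracket3, bracket4, bracket5, bracket6 below 0.02 m/s and angle between the x axis of each of bracket2, bracket3, bracket4, bracket5, bracket6 and the x axis of bracket1, either way round below 0.25 rad and angle between the x axis of each of bracket3, bracket4, bracket5, bracket6 and the x axis of bracket2, either way round below 0.25 rad and angle between the x axis of each of bracket4, bracket5, bracket6 and the x axis of bracket3, either way round below 0.25 rad and angle between the x axis of each of bracket5, bracket6 and the x axis of bracket4, either way round below 0.25 rad and angle between the x axis of bracket6 and the x axis of bracket5, either way round below 0.25 rad), for 0.3 s.
3. the timer dial's pointer faces the long tick (value of joint timer between 1.18 and 1.42 rad), for 0.2 s.
At the end, for the whole second after the job is handed in: Both hubs in the bin; all brackets present in one pile at rest on the platter, each square's centre within 15 mm of the platter's, level within 0.08 rad, boss up, each heel opposite to that below (to about 15 degrees); dial within 0.12 rad of the long tick (1.30) (all of step 1 and all of step 2 and all of step 3); the robot touches nothing.
It fails at once if a bracket is squeezed with more than 90 N (contact force between the fingers and bracket1 above 90 N or contact force between the fingers and bracket2 above 90 N or contact force between the fingers and bracket3 above 90 N or contact force between the fingers and bracket4 above 90 N or contact force between the fingers and bracket5 above 90 N or contact force between the fingers and bracket6 above 90 N).
It fails at once if a bystander is moved by more than 3 cm (distance of any of tape, cup, spraycan, scraper from where it was at the start of the episode above 0.03 m).
Of bracket1, bracket2, bracket3, bracket4, bracket5, bracket6 only 4 to 6 are there at a start; the rules pass over those that are not, and their reading is None.
At some moment in a run one of hub1, hub2, bracket1, bracket2, bracket3, bracket4, bracket5, bracket6 may be knocked a few centimetres aside while the robot is not near it.
Once in a run the grip may slacken for a moment while it holds something.
It also fails if it takes over 210 s, if anything falls off the work surface, if the arm or the gripper's body presses on something with over 40 N, if the wrist force passes 120 N, or if a joint passes its speed limit or range.

## Working session

There is one attempt and no reset: what is moved stays moved. The work goes in short steps, Python scripts to look and compute and a shell command to move; the robot and the scene stay as the last step left them, time stands still between calls to the robot, and variables do not carry over. Pictures are saved under pics/ and viewed, at most 14 in all, crops included, and the job is handed in when it is done.

```bash
ls; mkdir -p pics; python3 - <<'E'
from workcell import get_state, eyes, env
import cv2
for n in("top","side"):
    print(eyes.camera_info(n)); cv2.imwrite(f"pics/{n}0.png",cv2.resize(eyes.read_camera(n)[:,:,::-1],(800,600),interpolation=cv2.INTER_CUBIC))
print(get_state())
E
```

```text
pics
{'fovy': 57.40243256260482, 'cx': 253.30265448068437, 'cy': 193.28704317686805, 'xyz': array([ 0.46287459, -0.00318669,  0.93715443]), 'orientation': array([ 0.06565864, -0.69803356,  0.71182588, -0.04173748])}
{'fovy': 50.03458363108053, 'cx': 255.44302436945165, 'cy': 189.53890019068723, 'xyz': array([0.17434105, 0.58355714, 0.8123298 ]), 'orientation': array([ 0.11593442, -0.29384624,  0.8803861 , -0.35374273])}
{'clock': 0.1, 'joint_pos': array([-1.45859634e+00,  3.13959823e-01,  4.50979870e-02,  1.30356196e+00,
        1.37889846e-05,  1.43124853e+00]), 'qvel': array([-0.00057659, -0.00115323,  0.0017147 , -0.00108655, -0.00080843,
        0.00123315]), 'tau': array([ 1.44567966e-03, -4.81724453e+01,  2.99244475e+01,  1.26743002e-02,
       -2.27577498e-04,  5.40717679e-06]), 'tcp_pos': array([ 0.14320722, -0.55645001,  0.24148056]), 'orientation': array([-8.13563052e-04,  9.92088009e-01,  1.25541709e-01,  1.80204114e-05]), 'wrist_force': array([1.26090731, 0.32891341, 0.20809073]), 'ft_torque': array([-0.02001187,  0.00533138, -0.04678473]), 'grip_force': 0.0, 'finger_gap': 0.08552233458282625}
```

View pics/top0.png

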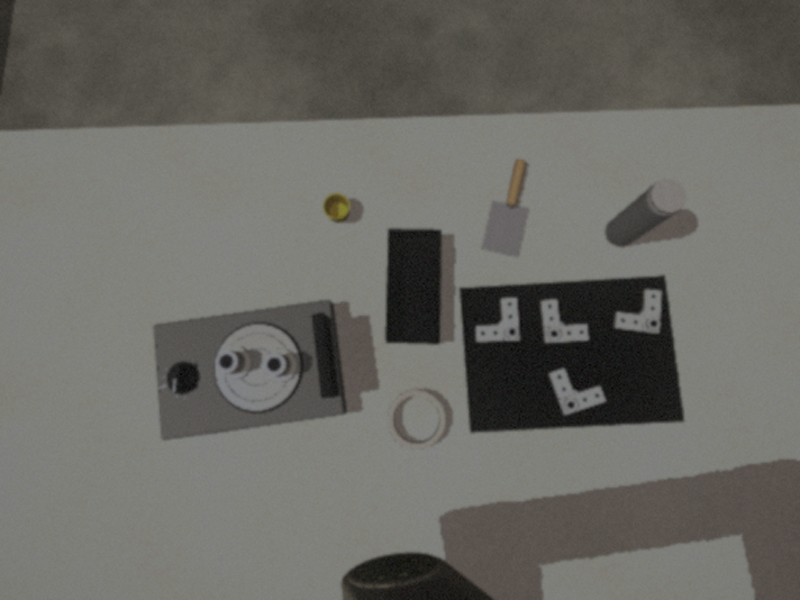

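View pics/side0.png

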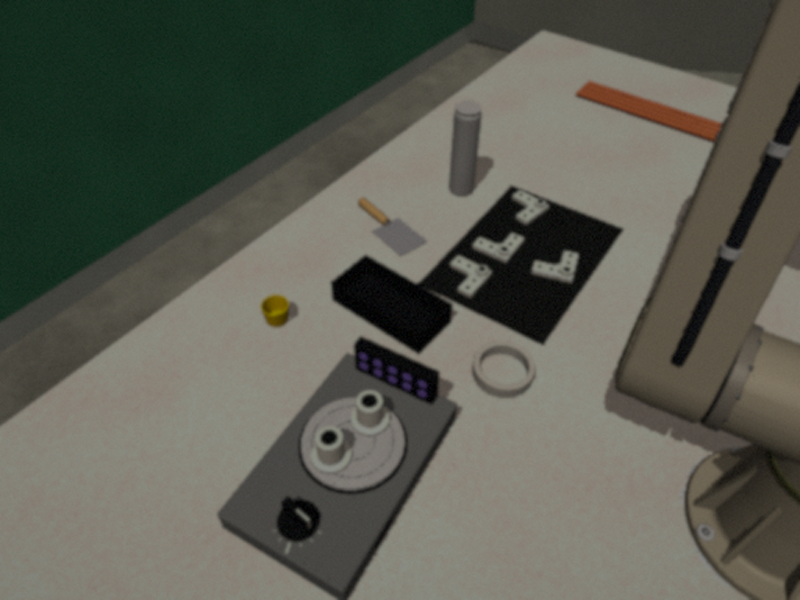

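Four brackets are on the mat, at top-view pixels (500,322), (563,322), (640,312) and (577,392). The hubs are at (230,360) and (276,364), the bin at (413,286) and the dial at (183,378). Next I'll fit models to these.

```bash
cat > h.py <<'E'
from workcell import get_state, eyes, env
import cv2, numpy as np
from scipy.spatial.transform import Rotation as R
from scipy.optimize import minimize
def cam(n):
    i=eyes.camera_info(n); f=192/np.tan(np.radians(i['fovy']/2)); w,x,y,z=i['orientation']
    return f,i['cx'],i['cy'],np.array(i['xyz']),R.from_quat([x,y,z,w]).as_matrix()
C={n:cam(n) for n in("top","side")}
def proj(n,P):
    f,cx,cy,t,M=C[n]; q=(np.atleast_2d(P)-t)@M; return np.c_[f*q[:,0]/q[:,2]+cx,f*q[:,1]/q[:,2]+cy]
def unproj(n,uv,z):
    f,cx,cy,t,M=C[n]; uv=np.atleast_2d(uv).astype(float)
    d=np.c_[(uv[:,0]-cx)/f,(uv[:,1]-cy)/f,np.ones(len(uv))]@M.T
    return t+d*((z-t[2])/d[:,2])[:,None]
def grab(n,name=None,crop=None):
    im=eyes.read_camera(n)[:,:,::-1].copy()
    if name:
        c=im if crop is None else im[crop[1]:crop[3],crop[0]:crop[2]]
        s=min(800/c.shape[1],600/c.shape[0]); cv2.imwrite(f"pics/{name}.png",cv2.resize(c,None,fx=s,fy=s,interpolation=cv2.INTER_CUBIC))
    return im
def box(x0,x1,y0,y1,z0,z1): return np.array([[x,y,z] for x in(x0,x1) for y in(y0,y1) for z in(z0,z1)])
def cyl(x,y,r,z0,z1): a=np.linspace(0,2*np.pi,25)[:-1]; return np.vstack([np.c_[x+r*np.cos(a),y+r*np.sin(a),0*a+z] for z in(z0,z1)])
BR=[box(-.036,-.009,-.036,.036,0,.01),box(-.036,.036,-.036,-.009,0,.01),cyl(-.0225,-.0225,.011,.01,.018)]
BIN=[box(-.095,.095,-.045,.045,0,.045)]
HUB=[cyl(0,0,.027,0,.006),cyl(0,0,.018,.006,.045)]
def render(n,parts,p,z,r):
    S=4; u0,v0,u1,v1=r; m=np.zeros(((v1-v0)*S,(u1-u0)*S),np.float32); c,s=np.cos(p[2]),np.sin(p[2])
    for P in parts:
        W=np.c_[c*P[:,0]-s*P[:,1]+p[0],s*P[:,0]+c*P[:,1]+p[1],P[:,2]+z]
        k=((proj(n,W)+.5-[u0,v0])*S*16).astype(np.float32)
        cv2.fillConvexPoly(m,cv2.convexHull(k).round().astype(np.int32),1.,shift=4)
    return cv2.GaussianBlur(cv2.resize(m,(u1-u0,v1-v0),interpolation=cv2.INTER_AREA),(0,0),1)
def fit(ims,parts,p0,z,dark=False,m=8,yaws=(0,),chan=1):
    D=[]
    for n,im in ims.items():
        c,s=np.cos(p0[2]),np.sin(p0[2])
        uv=np.vstack([proj(n,P@np.array([[c,s,0],[-s,c,0],[0,0,1]])+[p0[0],p0[1],z]) for P in parts])
        a=np.maximum(uv.min(0)-m,0).astype(int); b=np.minimum(uv.max(0)+m,[511,383]).astype(int); r=(*a,*b)
        g=im[a[1]:b[1],a[0]:b[0],chan].astype(np.float32); lo,hi=np.percentile(g,[10,93]); g=np.clip((g-lo)/(hi-lo),0,1.1)
        D.append((n,r,1-g if dark else g))
    cost=lambda q:sum(((render(n,parts,(q[0]/100,q[1]/100,q[2]),z,r)-g)**2).mean() for n,r,g in D)
    best=None
    for y in yaws:
        q0=np.array([p0[0]*100,p0[1]*100,p0[2]+y])
        o=minimize(cost,q0,method="Nelder-Mead",options=dict(initial_simplex=q0+np.array([[0,0,0],[.5,0,0],[0,.5,0],[0,0,.15]]),xatol=.003,fatol=1e-6))
        if best is None or o.fun<best.fun: best=o
    return np.array([best.x[0]/100,best.x[1]/100,best.x[2]]),best.fun
def brackets(ims,seeds,z=.004):
    out=[]
    for s in seeds: out.append(fit(ims,BR,(s[0],s[1],0 if len(s)<3 else s[2]),z,yaws=np.arange(0,6.2,.5) if len(s)<3 else (0,.15,-.15)))
    return out
def pose():
    s=get_state(); w,x,y,z=s['orientation']; M=R.from_quat([x,y,z,w]).as_matrix(); return np.array(s['tcp_pos']),M,s
def go(x,y,z,yaw=None):
    "yaw: wanted world angle of tool x. prints turn about tool z, then shift (cm) in turned tool axes"
    t,M,s=pose(); cur=np.arctan2(M[1,0],M[0,0]); turn=0
    if yaw is not None:
        turn=-((yaw-cur+np.pi)%(2*np.pi)-np.pi)
    M2=M@R.from_euler('z',turn).as_matrix(); d=M2.T@(np.array([x,y,z])-t)*100
    print("turn %.3f (q6 %.2f) shift %s | yaw now %.3f tcp %s"%(turn,s['joint_pos'][5],d.round(2),cur,t.round(4)))
E
python3 - <<'E'
from h import *
ims={n:grab(n) for n in("top","side")}; k=1.5625
for s in [(500,322),(563,322),(640,312),(577,392)]:
    p=unproj("top",np.array(s)/k,.014)[0]
    a=brackets({"top":ims["top"]},[p[:2]])[0]; b=brackets(ims,[a[0]])[0]
    print("br",a[0].round(4),round(a[1],3),"both",b[0].round(4),round(b[1],3))
p=unproj("top",np.array((413,286))/k,.02)[0]
print("bin",[fit(d,BIN,(p[0],p[1],0),0,dark=True) for d in ({"top":ims["top"]},ims)])
for n,cs in(("top",[(155,325),(332,301),(345,411),(163,438)]),("side",[(220,516),(352,355),(456,408),(344,588)])):
    print(n,"housing",unproj(n,np.array(cs)/k,.045)[:,:2].round(3).tolist())
for n,c,x in(("top",(258,367),52),("side",(353,443),60)):
    g=cv2.GaussianBlur(ims[n][:,:,1],(0,0),1); c=np.array(c)/k
    m=((g>np.percentile(g[int(c[1])-25:int(c[1])+25,int(c[0])-25:int(c[0])+25],15))*255).astype(np.uint8)
    Y,X=np.ogrid[:384,:512]; m[(X-c[0])**2+(Y-c[1])**2>(x/k)**2]=0
    q=max(cv2.findContours(m,0,1)[0],key=cv2.contourArea)[:,0]; w=unproj(n,q,.053)[:,:2].astype(np.float32)
    print(n,"platter",cv2.fitEllipse(w*1000),)
def dk(n,c,z,r=4):
    c=np.array(c)/k; u,v=np.round(c).astype(int); g=ims[n][v-r:v+r+1,u-r:u+r+1].mean(2); w=np.clip(np.median(g)-g,0,None)
    yy,xx=np.mgrid[v-r:v+r+1,u-r:u+r+1]; return unproj(n,[(w*xx).sum()/w.sum(),(w*yy).sum()/w.sum()],z)[0,:2].round(4)
print("hubs",dk("top",(227,361),.098),dk("side",(329,437),.098),dk("top",(274,365),.098),dk("side",(369,400),.098))
c=np.hstack([cv2.resize(ims["top"][215:275,95:225],(800,369),interpolation=2)]); d=cv2.resize(ims["side"][295:375,150:280],(370,228),interpolation=2)
c=np.vstack([c,np.hstack([d,np.zeros((228,430,3),np.uint8)])]); cv2.imwrite("pics/tt.png",np.clip(c*1.6,0,255).astype(np.uint8))
E
```

```text
br [ 0.573  -0.1418  0.0174] 0.01 both [ 0.5731 -0.143   0.0128] 0.213
br [ 0.5698 -0.2559  4.7591] 0.008 both [ 0.5699 -0.2567  4.7602] 0.15
br [ 0.5856 -0.3797 -0.1504] 0.087 both [ 0.5857 -0.3808 -0.151 ] 0.398
br [ 0.4577 -0.2696 -1.2725] 0.011 both [ 0.4577 -0.2706 -1.2724] 0.047
bin [(array([ 0.63036761, -0.00421074, -0.040503  ]), np.float64(0.01816778209633595)), (array([ 0.63019167, -0.00457388, -0.03575702]), np.float64(0.12389756154644159))]
top housing [[0.57, 0.427], [0.604, 0.132], [0.425, 0.11], [0.387, 0.405]]
side housing [[0.563, 0.431], [0.595, 0.137], [0.416, 0.122], [0.384, 0.405]]
top platter ((495.8645324707031, 256.8367919921875), (145.83834838867188, 164.43386840820312), 142.83360290527344)
side platter ((499.1556396484375, 252.29061889648438), (131.78982543945312, 146.71847534179688), 37.030086517333984)
hubs [0.5058 0.2884] [0.505  0.2878] [0.5003 0.2141] [0.4992 0.2132]
```

View pics/tt.png

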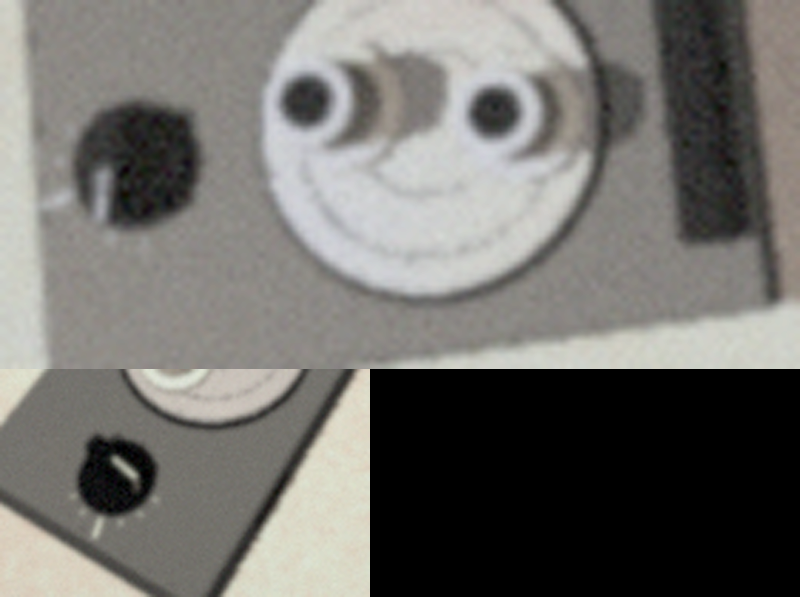

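The dial pointer is at about 0, facing down in the picture, and the long tick is to its left. The hubs agree within 1 mm between the two cameras. I'll move to the first hub.

```bash
python3 -m inch '[0,0,0,-0.125,0,0,0,-0.125,0,0,0,-0.125,0,0,0,-0.125,0,0,0,-0.125]' 1 25
python3 -m inch '[0,0,0,-0.125,0,0,0,-0.125,0,0,0,-0.125,0,0,0,-0.125,0,0,0,-0.125]'
python3 -m inch '[0,0,0,-0.07,2.4,3.3,0,0,2.4,3.3,0,0,2.4,3.3,0,0,2.4,3.3,0,0]'
python3 -m inch '[2.4,3.3,0,0,2.4,3.3,0,0,2.4,3.3,0,0,2.4,3.3,0,0,2.4,3.3,0,0]'
python3 -m inch '[2.4,3.3,0,0,2.4,3.3,0,0,4,0,0,0,4,0,0,0,4,0,0,0]'
python3 -m inch '[4,0,0,0,4,0,0,0,4,0,0,0,4,0,0,0,4,0,0,0]'
python3 -m inch '[4,0,0,0,4,0,0,0,4,0,0,0,4,0,0,0,4,0,0,0]'
python3 -m inch '[0,0,0,0,0,0,0,0,0,0,0,0,0,0,0,0,0,0,0,0]'
python3 - <<'E'
from h import *
ims={"top":grab("top"),"side":grab("side")}
go(.5056,.2882,.0865,np.pi/2)
E
```

```text
clock: 0.62
tcp_pos: [0.1432, -0.5567, 0.242]
orientation: [-0.0, 0.904, 0.427, 0.0]
wrist_force: [-0.1, -0.6, -0.8]
finger_gap: 0.0854
grip_force: 0.0
clock: 1.03
tcp_pos: [0.1433, -0.5567, 0.242]
orientation: [-0.0, 0.729, 0.685, 0.0]
wrist_force: [-0.1, 0.4, 0.4]
finger_gap: 0.0856
grip_force: 0.0
clock: 1.45
tcp_pos: [0.276, -0.4597, 0.2421]
orientation: [-0.0, 0.707, 0.707, 0.0]
wrist_force: [0.7, -0.5, -0.4]
finger_gap: 0.0853
grip_force: 0.0
clock: 1.87
tcp_pos: [0.4413, -0.339, 0.2423]
orientation: [0.0, 0.707, 0.707, -0.0]
wrist_force: [1.1, 0.2, 0.2]
finger_gap: 0.0858
grip_force: 0.0
clock: 2.28
tcp_pos: [0.506, -0.1707, 0.2413]
orientation: [-0.001, 0.707, 0.708, -0.0]
wrist_force: [0.1, -0.1, 0.3]
finger_gap: 0.0851
grip_force: 0.0
clock: 2.7
tcp_pos: [0.5052, 0.0294, 0.2423]
orientation: [0.0, 0.707, 0.707, 0.0]
wrist_force: [1.3, -0.2, 0.3]
finger_gap: 0.0853
grip_force: 0.0
clock: 3.12
tcp_pos: [0.505, 0.2294, 0.2422]
orientation: [0.0, 0.707, 0.707, -0.0]
wrist_force: [2.0, -0.3, 0.5]
finger_gap: 0.0852
grip_force: 0.0
clock: 3.53
tcp_pos: [0.5057, 0.226, 0.2423]
orientation: [0.0, 0.708, 0.707, -0.0]
wrist_force: [0.8, -0.6, 0.4]
finger_gap: 0.086
grip_force: 0.0
turn -0.001 (q6 1.85) shift [ 6.21 -0.02 15.59] | yaw now 1.570 tcp [0.5057 0.2261 0.2424]
```

```bash
python3 -m inch '[3.1,0,0,0,3.1,0,0,0,0,0,3.5,0,0,0,3.5,0,0,0,3.5,0]' 1 40
python3 -m inch '[0,0,2.5,0,0,0,1.5,0,0,0,1,0,0,0,0,0,0,0,0,0]'
python3 -m inch '[0,0,0,0,0,0,0,0,0,0,0,0,0,0,0,0,0,0,0,0]' -1
python3 -m inch '[0,0,0,0,0,0,0,0,0,0,0,0,0,0,0,0,0,0,0,0]'
python3 -m inch '[0,0,-1,0,0,0,-2,0,0,0,-3,0,0,0,-3,0,0,0,0,0]'
python3 - <<'E'
from h import *
import math
ims={"top":grab("top"),"side":grab("side","s1",(100,180,356,372))}
# bin spots (bin frame x=+-.045, yaw -.04)
b=np.array([.6303,-.0044]); d=np.array([math.cos(-.04),math.sin(-.04)])
print(b+.045*d,b-.045*d); go(*(b+.045*d),.175,np.pi/2-.04)
E
```

```text
clock: 4.05
tcp_pos: [0.5063, 0.2894, 0.1369]
orientation: [0.001, 0.707, 0.707, 0.001]
wrist_force: [0.5, 0.2, -1.1]
finger_gap: 0.0852
grip_force: 0.0
clock: 4.47
tcp_pos: [0.5058, 0.2889, 0.0876]
orientation: [0.0, 0.707, 0.707, -0.0]
wrist_force: [0.5, -0.2, -0.6]
finger_gap: 0.0854
grip_force: 0.0
clock: 4.88
tcp_pos: [0.5062, 0.2898, 0.0884]
orientation: [0.0, 0.707, 0.707, 0.001]
wrist_force: [0.5, -0.5, 5.2]
finger_gap: 0.0339
grip_force: 40.2
clock: 5.3
tcp_pos: [0.5062, 0.2898, 0.0884]
orientation: [0.001, 0.707, 0.707, 0.001]
wrist_force: [0.0, 0.3, 5.8]
finger_gap: 0.0341
grip_force: 40.2
clock: 5.72
tcp_pos: [0.5081, 0.2907, 0.1839]
orientation: [0.002, 0.707, 0.708, 0.004]
wrist_force: [-0.1, -0.0, -0.1]
finger_gap: 0.0341
grip_force: 39.9
[ 0.675264   -0.00619952] [ 0.585336   -0.00260048]
turn 0.041 (q6 1.95) shift [-28.91  18.07   0.43] | yaw now 1.572 tcp [0.5063 0.2899 0.1791]
```

View pics/s1.png

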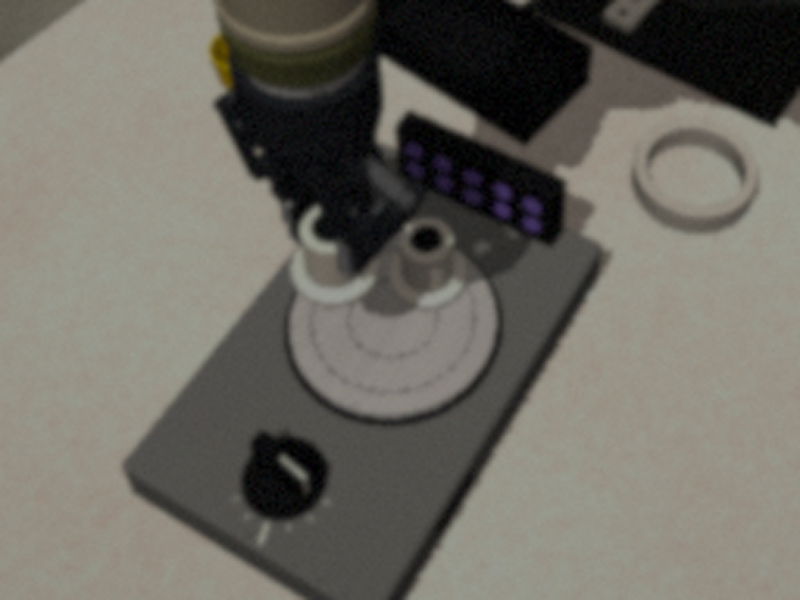

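The hub is held, at crop pixel (330,250). I'll carry it to the bin.

```bash
python3 -m inch '[0,0,0,0.04,-3.2,2,0,0,-3.2,2,0,0,-3.2,2,0,0,-3.2,2,0,0]'
python3 -m inch '[-3.2,2,0,0,-3.2,2,0,0,-3.2,2,0,0,-3.2,2,0,0,-3.3,2.1,0,0]'
python3 -m inch '[0,0,2,0,0,0,3,0,0,0,3,0,0,0,3,0,0,0,1.8,0]'
python3 -m inch '[0,0,0.7,0,0,0,0.3,0,0,0,0,0,0,0,0,0,0,0,0,0]'
python3 -m inch '[0,0,0,0,0,0,0,0,0,0,0,0,0,0,0,0,0,0,0,0]' 0.15
python3 -m inch '[0,0,-1,0,0,0,-3,0,0,0,-4,0,0,0,-4,0,0,0,0,0]'
python3 - <<'E'
from h import *
ims={"top":grab("top"),"side":grab("side")}; cv2.imwrite("pics/x.png",np.hstack([ims['top'][100:260,180:380],ims['side'][150:310,180:380]]))
print(fit({"side":ims['side']},HUB,(.675,-.006,0),.004))
go(.5000,.2137,.175,np.pi/2)
E
```

```text
clock: 6.23
tcp_pos: [0.5797, 0.1572, 0.1756]
orientation: [-0.001, 0.72, 0.694, -0.001]
wrist_force: [1.0, 0.2, -0.1]
finger_gap: 0.0337
grip_force: 40.0
clock: 6.65
tcp_pos: [0.6744, -0.0078, 0.1754]
orientation: [-0.001, 0.721, 0.693, -0.001]
wrist_force: [0.6, 0.3, -0.4]
finger_gap: 0.0338
grip_force: 40.0
clock: 7.07
tcp_pos: [0.6715, -0.0063, 0.0437]
orientation: [-0.003, 0.721, 0.693, -0.002]
wrist_force: [-1.2, -0.2, -0.6]
finger_gap: 0.034
grip_force: 40.0
clock: 7.48
tcp_pos: [0.6745, -0.0063, 0.0388]
orientation: [-0.0, 0.721, 0.693, -0.0]
wrist_force: [-0.3, 0.1, 0.3]
finger_gap: 0.0339
grip_force: 41.1
clock: 7.9
tcp_pos: [0.6751, -0.0064, 0.0392]
orientation: [0.0, 0.721, 0.693, -0.0]
wrist_force: [-0.2, -0.5, -0.3]
finger_gap: 0.0489
grip_force: 0.0
clock: 8.32
tcp_pos: [0.6795, -0.0069, 0.1699]
orientation: [0.006, 0.721, 0.693, 0.005]
wrist_force: [1.2, 0.4, 1.0]
finger_gap: 0.0492
grip_force: 0.0
(array([ 0.67631448, -0.01111752,  0.18907219]), np.float64(0.17331056031643358))
turn -0.039 (q6 1.48) shift [ 22.03 -17.68  -1.33] | yaw now 1.532 tcp [ 0.6769 -0.0066  0.1631]
```

```bash
python3 -c "
import cv2;cv2.imwrite('pics/x1.png',cv2.convertScaleAbs(cv2.resize(cv2.imread('pics/x.png'),(800,320),interpolation=2),alpha=1.5))"
```

```text
(no output)
```

View pics/x1.png

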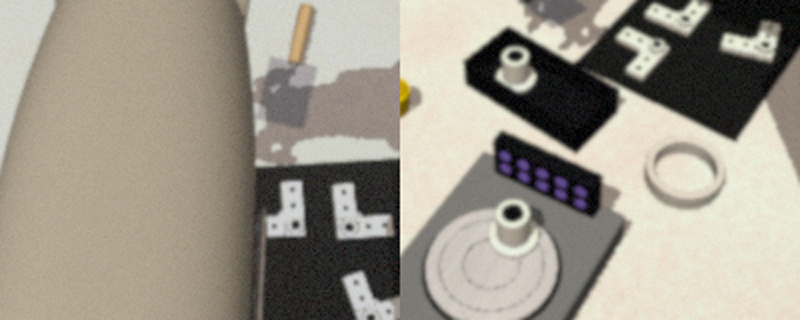

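Hub one stands in the far half of the bin, and hub two hasn't moved.

```bash
python3 -m inch '[0,0,0,-0.04,3.15,-2.53,0,0,3.15,-2.53,0,0,3.15,-2.53,0,0,3.15,-2.53,0,0]' 1 40
python3 -m inch '[3.15,-2.53,0,0,3.15,-2.53,0,0,3.1,-2.5,0,0,0,0,2,0,0,0,2,0]'
python3 -m inch '[0,0,2,0,0,0,1,0,0,0,0.5,0,0,0,0,0,0,0,0,0]'
python3 -m inch '[0,0,0,0,0,0,0,0,0,0,0,0,0,0,0,0,0,0,0,0]' -1
python3 -m inch '[0,0,0,0,0,0,-1,0,0,0,-2,0,0,0,-3,0,0,0,-3,0]'
python3 -m inch '[0,0,0,0,0,0,0,0,0,0,0,0,0,0,0,0,0,0,0,0]'
python3 - <<'E'
from h import *
go(.5853,-.0026,.17,np.pi/2-.04)
E
```

```text
clock: 8.83
tcp_pos: [0.5713, 0.1202, 0.1574]
orientation: [-0.001, 0.707, 0.707, -0.001]
wrist_force: [0.7, 0.4, 0.6]
finger_gap: 0.0854
grip_force: 0.0
clock: 9.25
tcp_pos: [0.4962, 0.2155, 0.119]
orientation: [0.0, 0.705, 0.709, 0.0]
wrist_force: [-0.2, 0.4, 0.4]
finger_gap: 0.0854
grip_force: 0.0
clock: 9.67
tcp_pos: [0.4981, 0.2132, 0.0843]
orientation: [-0.0, 0.707, 0.707, -0.0]
wrist_force: [-0.4, 0.1, 0.3]
finger_gap: 0.0855
grip_force: 0.0
clock: 10.08
tcp_pos: [0.4986, 0.2135, 0.0851]
orientation: [0.0, 0.707, 0.707, 0.001]
wrist_force: [-1.3, 0.0, 3.4]
finger_gap: 0.0337
grip_force: 39.9
clock: 10.5
tcp_pos: [0.4968, 0.2131, 0.1748]
orientation: [-0.001, 0.707, 0.707, -0.001]
wrist_force: [1.0, 0.1, -0.0]
finger_gap: 0.0342
grip_force: 39.9
clock: 10.92
tcp_pos: [0.497, 0.2132, 0.1729]
orientation: [-0.001, 0.707, 0.707, -0.001]
wrist_force: [-0.3, 1.0, -0.5]
finger_gap: 0.0342
grip_force: 39.9
turn 0.041 (q6 1.83) shift [-21.21   9.69   0.28] | yaw now 1.572 tcp [0.497  0.2132 0.1729]
```

```bash
python3 -m inch '[0,0,0,0.04,-3.5,1.6,0,0,-3.5,1.6,0,0,-3.5,1.6,0,0,-3.5,1.6,0,0]'
python3 -m inch '[-3.5,1.6,0,0,-3.7,1.7,0,0,0,0,2,0,0,0,3,0,0,0,3,0]'
python3 -m inch '[0,0,3,0,0,0,1.5,0,0,0,1,0,0,0,0,0,0,0,0,0]'
python3 -m inch '[0,0,0,0,0,0,0,0,0,0,0,0,0,0,0,0,0,0,0,0]' 0.15
python3 -m inch '[0,0,-1,0,0,0,-3,0,0,0,-4,0,0,0,-4,0,0,0,-4,0]'
python3 -m inch '[-4,0,0,0,-4,0,0,0,-4,0,0,0,-4,0,0,0,0,0,0,0]' 1 25
python3 - <<'E'
from h import *
ims={"side":grab("side","s2",(150,100,406,292)),"top":grab("top")}
s=ims["side"]
for n in("side",):
    print("platter",n,fit({n:ims[n]},[cyl(0,0,.07,.0525,.053)],(.497,.255,0),0,m=3))
for p in[(.573,-.1425),(.5699,-.2563),(.5857,-.3802),(.4577,-.2701)]: pass
for p in[(.573,-.1424,.015),(.5699,-.2563,4.76),(.5857,-.3802,-.151),(.4577,-.2701,-1.272)]:
    for n in ims: print(n,fit({n:ims[n]},BR,p,.004,m=3))
pose_=pose(); print(pose_[0])
E
```

```text
clock: 11.33
tcp_pos: [0.5561, 0.0699, 0.1732]
orientation: [-0.001, 0.72, 0.694, -0.001]
wrist_force: [0.5, -0.0, 0.1]
finger_gap: 0.0342
grip_force: 39.9
clock: 11.75
tcp_pos: [0.5871, -0.0036, 0.0931]
orientation: [0.0, 0.722, 0.692, 0.0]
wrist_force: [1.4, 0.1, -0.5]
finger_gap: 0.0344
grip_force: 40.0
clock: 12.17
tcp_pos: [0.5862, -0.0021, 0.0386]
orientation: [-0.001, 0.721, 0.693, -0.0]
wrist_force: [0.1, 1.2, -0.1]
finger_gap: 0.0342
grip_force: 41.4
clock: 12.58
tcp_pos: [0.587, -0.0022, 0.0398]
orientation: [0.0, 0.721, 0.693, 0.0]
wrist_force: [-0.2, -0.4, -0.0]
finger_gap: 0.049
grip_force: 0.0
clock: 13.0
tcp_pos: [0.5861, -0.0021, 0.2018]
orientation: [0.0, 0.721, 0.693, -0.0]
wrist_force: [0.9, -0.3, -0.6]
finger_gap: 0.0491
grip_force: 0.0
clock: 13.42
tcp_pos: [0.5804, -0.1689, 0.2002]
orientation: [0.002, 0.723, 0.691, -0.001]
wrist_force: [0.4, -0.1, -0.4]
finger_gap: 0.0852
grip_force: 0.0
platter side (array([0.49817478, 0.25275853, 0.10276927]), np.float64(0.040621309480987314))
side (array([ 0.57351881, -0.14510712,  0.01429243]), np.float64(0.04889865502559944))
top (array([ 0.5730064 , -0.1417589 ,  0.01749516]), np.float64(0.011119889028483907))
side (array([ 0.57061333, -0.25842634,  4.74966094]), np.float64(0.03934509869391795))
top (array([ 0.56670685, -0.2618842 ,  6.26729719]), np.float64(0.11474746228488168))
side (array([ 0.58507099, -0.39937135, -0.08713529]), np.float64(0.08953117590237013))
top (array([ 0.5805594 , -0.3838126 , -0.04945897]), np.float64(0.1541546722699483))
side (array([ 0.45791044, -0.27274199, -1.27248733]), np.float64(0.006564549760933433))
top (array([ 0.44557192, -0.28077223, -0.02129738]), np.float64(0.16832866738900568))
[ 0.5801051  -0.16384662  0.19990856]
```

View pics/s2.png

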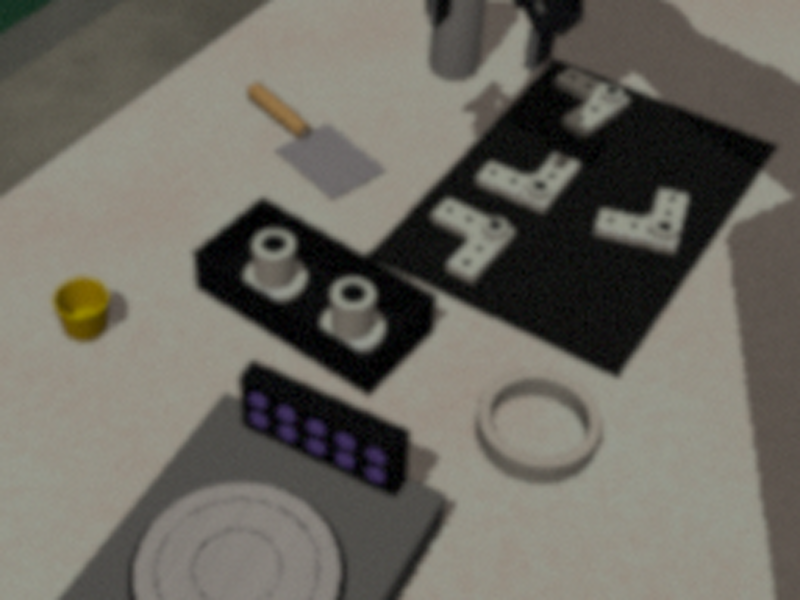

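Both hubs stand in the bin and the brackets look untouched. I'll go for the first bracket, the one nearest the bin, and use its leg along body y.

```bash
cat >> h.py <<'E'
def grip(b,s=.007):  # leg-y grip point of bracket pose b, in world
    c,q=np.cos(b[2]),np.sin(b[2]); return b[0]-.0225*c-s*q, b[1]-.0225*q+s*c
E
python3 - <<'E'
from h import *
t=grab("top")
print("platter top",fit({"top":t},[cyl(0,0,.07,.0525,.053)],(.497,.255,0),0,m=3), unproj("top",(165.4,235.7),.053))
b=(.5732,-.1434,.016); g=grip(b); print(g); go(*g,.03,b[2]+np.pi/2)
E
```

```text
platter top (array([ 0.49881108,  0.25374664, -0.0383124 ]), np.float64(0.016570290817647226)) [[0.49518424 0.24980662 0.053     ]]
(np.float64(0.5505908847171661), np.float64(-0.1367608806210821))
turn -0.057 (q6 1.20) shift [ 2.62 -2.92 16.98] | yaw now 1.530 tcp [ 0.5801 -0.1625  0.1998]
```

```bash
python3 -m inch '[0,0,0,-0.057,2.6,-2.9,0,0,0,0,4,0,0,0,4,0,0,0,4,0]' 0.1 25
python3 -m inch '[0,0,3.5,0,0,0,1.5,0,0,0,0,0,0,0,0,0,0,0,0,0]'
python3 -m inch '[0,0,0.4,0,0,0,0.3,0,0,0,0,0,0,0,0,0,0,0,0,0]'
python3 - <<'E'
from h import *
s=grab("side","s3",(240,130,370,228)); 
b=(.5732,-.1434,.016); go(*grip(b),.0165,b[2]+np.pi/2)
E
```

```text
clock: 13.98
tcp_pos: [0.5517, -0.1346, 0.0798]
orientation: [0.002, 0.7, 0.715, 0.001]
wrist_force: [0.3, -0.8, -0.2]
finger_gap: 0.0471
grip_force: 0.0
clock: 14.4
tcp_pos: [0.5523, -0.1361, 0.031]
orientation: [0.001, 0.7, 0.714, 0.0]
wrist_force: [0.5, -0.6, 1.0]
finger_gap: 0.0471
grip_force: 0.0
clock: 14.82
tcp_pos: [0.5511, -0.1368, 0.0227]
orientation: [0.0, 0.701, 0.713, 0.0]
wrist_force: [-0.5, -0.5, 1.1]
finger_gap: 0.0469
grip_force: 0.0
turn 0.002 (q6 1.17) shift [ 0.   -0.05  0.61] | yaw now 1.589 tcp [ 0.5511 -0.1368  0.0226]
```

View pics/s3.png

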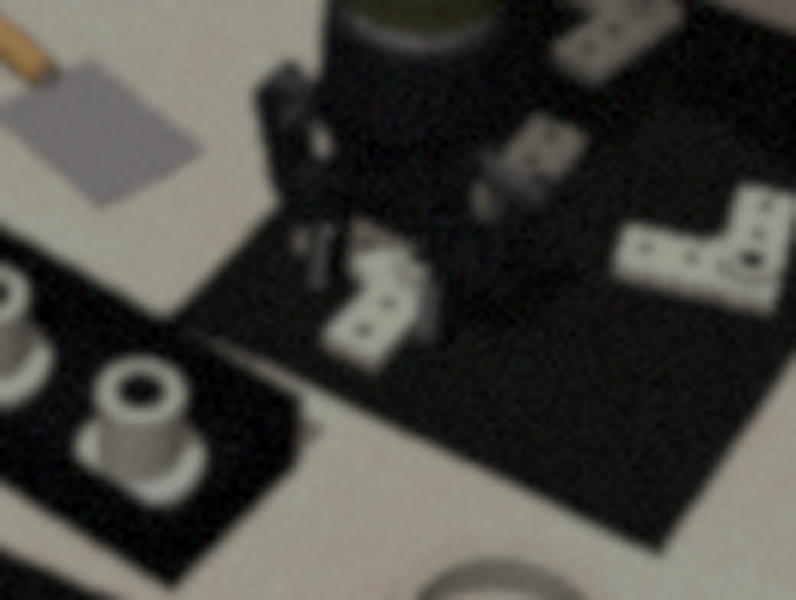

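The fingers straddle the leg, at crop pixels (318,270) and (428,320). I'll go 5 mm lower and close lightly.

```bash
python3 -m inch '[0,0,0.3,0,0,0,0.25,0,0,0,0,0,0,0,0,0,0,0,0,0]'
python3 -m inch '[0,0,0,0,0,0,0,0,0,0,0,0,0,0,0,0,0,0,0,0]' -1 25
python3 -m inch '[0,0,0,0,0,0,0,0,0,0,0,0,0,0,0,0,0,0,0,0]'
```

```text
clock: 15.28
tcp_pos: [0.5508, -0.1366, 0.0166]
orientation: [-0.0, 0.701, 0.713, -0.0]
wrist_force: [-0.7, 0.2, 0.4]
finger_gap: 0.0472
grip_force: 0.0
clock: 15.7
tcp_pos: [0.5511, -0.1367, 0.017]
orientation: [0.0, 0.701, 0.713, 0.0]
wrist_force: [-0.3, 0.9, 2.2]
finger_gap: 0.0263
grip_force: 25.2
clock: 16.12
tcp_pos: [0.5511, -0.1367, 0.017]
orientation: [0.0, 0.701, 0.713, 0.0]
wrist_force: [-0.0, -0.3, 2.9]
finger_gap: 0.0262
grip_force: 25.9
```

```bash
python3 -m inch '[0,0,-1,0,0,0,-3,0,0,0,-4,0,0,0,-4,0,0,0,-2.5,0]'
python3 -m inch '[0,0,0,0,0,0,0,0,0,0,0,0,0,0,0,0,0,0,0,0]'
python3 - <<'E'
from h import *
go(.4760,.2600,.085,np.pi/2); print(get_state()['finger_gap'])
E
```

```text
clock: 16.53
tcp_pos: [0.5517, -0.1369, 0.1662]
orientation: [0.002, 0.701, 0.713, 0.001]
wrist_force: [1.3, -1.2, -0.1]
finger_gap: 0.0261
grip_force: 25.6
clock: 16.95
tcp_pos: [0.5497, -0.1361, 0.16]
orientation: [-0.002, 0.701, 0.713, -0.001]
wrist_force: [-0.1, 0.3, -2.1]
finger_gap: 0.0263
grip_force: 25.6
turn 0.018 (q6 1.17) shift [39.6  -7.35  7.57] | yaw now 1.589 tcp [ 0.5497 -0.1361  0.16  ]
0.02629196967563583
```

```bash
python3 -m inch '[0,0,0,0.018,2,-0.35,0,0,3.3,-0.6,0,0,3.5,-0.65,0,0,3.5,-0.65,0,0]'
python3 -m inch '[3.5,-0.65,0,0,3.5,-0.65,0,0,3.5,-0.65,0,0,3.5,-0.65,0,0,3.5,-0.65,0,0]'
python3 -m inch '[3.5,-0.65,0,0,3.3,-0.6,0,0,2,-0.4,0,0,1,-0.2,0,0,0,0,0,0]'
python3 -m inch '[0,0,2,0,0,0,3,0,0,0,2.5,0,0,0,0,0,0,0,0,0]'
python3 - <<'E'
from h import *
im={"side":grab("side","s4",(140,180,268,276))}; go(.4760,.2600,.0665,np.pi/2); print(get_state()['finger_gap'])
E
```

```text
clock: 17.37
tcp_pos: [0.5276, -0.0127, 0.1608]
orientation: [-0.001, 0.708, 0.706, -0.0]
wrist_force: [1.1, 0.6, -0.4]
finger_gap: 0.0262
grip_force: 25.6
clock: 17.78
tcp_pos: [0.495, 0.1629, 0.1611]
orientation: [-0.0, 0.707, 0.707, -0.001]
wrist_force: [1.6, -0.4, -0.7]
finger_gap: 0.0263
grip_force: 25.6
clock: 18.2
tcp_pos: [0.4766, 0.261, 0.161]
orientation: [-0.0, 0.706, 0.708, -0.001]
wrist_force: [-0.2, -0.4, -0.8]
finger_gap: 0.0258
grip_force: 25.6
clock: 18.62
tcp_pos: [0.4764, 0.2576, 0.0856]
orientation: [-0.001, 0.708, 0.706, -0.002]
wrist_force: [-0.0, -0.4, 0.4]
finger_gap: 0.0261
grip_force: 25.6
turn -0.002 (q6 1.92) shift [ 0.17 -0.17  2.06] | yaw now 1.569 tcp [0.4777 0.2583 0.0871]
0.0261175276276369
```

View pics/s4.png

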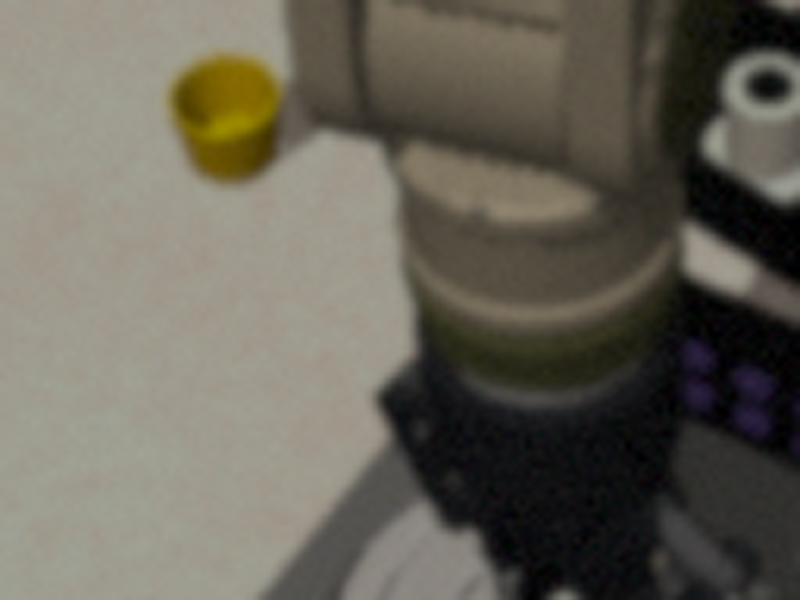

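The crop missed the fingers and shows mostly wrist and cup, but the gap and force readings confirm the bracket is held. I'll place it.

```bash
python3 -m inch '[0.17,-0.15,1,0,0,0,0.6,0,0,0,0.3,0,0,0,0.1,0,0,0,0,0]'
python3 -m inch '[0,0,0,0,0,0,0,0,0,0,0,0,0,0,0,0,0,0,0,0]' -0.15
python3 -m inch '[0,0,0,0,0,0,-0.5,0,0,0,-2,0,0,0,-4,0,0,0,-4,0]'
python3 -m inch '[-3.3,0,0,0,-4,0,0,0,-4,0,0,0,-4,0,0,0,-4,0,0,0]'
python3 -m inch '[-4,0,0,0,-4,0,0,0,-4,0,0,0,-4,0,0,0,0,0,0,0]'
python3 - <<'E'
from h import *
im={"top":grab("top"),"side":grab("side","s5",(140,60,396,252))}
for n in im: print(n,fit({n:im[n]},[cyl(0,0,.07,.0525,.053)],(.4985,.253,0),0,m=3)[0][:2], fit({n:im[n]},BR,(.4985,.2533,0),.053,m=0,yaws=(0,.1,-.1)))
print(fit({"side":im["side"]},BR,(.5706,-.258,4.75),.004,m=3),fit({"side":im["side"]},BR,(.4579,-.2727,-1.272),.004,m=3))
b=(.5700,-.2566,4.76); go(*grip(b),.05,b[2]+np.pi*1.5)
E
```

```text
clock: 19.08
tcp_pos: [0.4758, 0.2611, 0.0667]
orientation: [0.0, 0.707, 0.707, -0.0]
wrist_force: [-0.2, -0.6, 0.1]
finger_gap: 0.0263
grip_force: 25.6
clock: 19.5
tcp_pos: [0.4761, 0.2612, 0.067]
orientation: [0.0, 0.707, 0.707, 0.0]
wrist_force: [0.0, -0.6, 0.4]
finger_gap: 0.0362
grip_force: 0.0
clock: 19.92
tcp_pos: [0.4745, 0.2605, 0.1718]
orientation: [-0.001, 0.707, 0.707, -0.002]
wrist_force: [1.5, 0.6, 0.5]
finger_gap: 0.0361
grip_force: 0.0
clock: 20.33
tcp_pos: [0.4757, 0.0666, 0.1725]
orientation: [0.0, 0.707, 0.707, 0.0]
wrist_force: [1.1, -0.5, 0.2]
finger_gap: 0.0364
grip_force: 0.0
clock: 20.75
tcp_pos: [0.4766, -0.0984, 0.1724]
orientation: [0.002, 0.71, 0.704, -0.001]
wrist_force: [0.0, -0.2, 0.5]
finger_gap: 0.0364
grip_force: 0.0
top [0.49885791 0.25399782] (array([ 0.51816524,  0.26334614, -0.71728031]), np.float64(0.24779173232184684))
side [0.49839898 0.25259373] (array([ 0.50265302,  0.25101036, -0.02242018]), np.float64(0.14049594741633023))
(array([ 0.57122617, -0.25834686,  4.7846253 ]), np.float64(0.04670304446860105)) (array([ 0.45710674, -0.27311487, -1.24144022]), np.float64(0.023889456522155236))
turn -1.622 (q6 1.21) shift [ -9.33 -14.49  12.21] | yaw now 1.567 tcp [ 0.4758 -0.0935  0.1721]
```

View pics/s5.png

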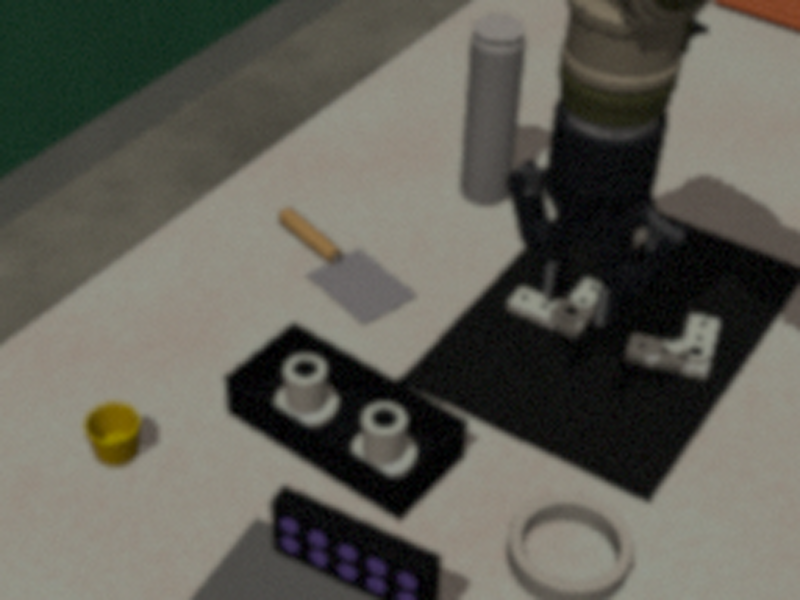

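The mat view shows the remaining brackets in place and the arm above. I'll go to bracket 2.

```bash
python3 -m inch '[0,0,0,-0.125,0,0,0,-0.125,0,0,0,-0.125,0,0,0,-0.125,0,0,0,-0.125]' 0.1 25
python3 -m inch '[0,0,0,-0.125,0,0,0,-0.125,0,0,0,-0.125,0,0,0,-0.125,0,0,0,-0.125]'
python3 -m inch '[0,0,0,-0.125,0,0,0,-0.125,0,0,0,-0.122,-2.3,-3.4,0,0,-2.4,-3.4,0,0]'
python3 -m inch '[-2.3,-3.4,0,0,-2.3,-3.4,2,0,0,-0.8,3,0,0,0,4,0,0,0,3,0]'
python3 -m inch '[0,0,0,0,0,0,0,0,0,0,0,0,0,0,0,0,0,0,0,0]'
python3 - <<'E'
from h import *
im={"side":grab("side")}; print(fit(im,BR,(.571,-.258,4.77),.004,m=0))
b=(.5700,-.2566,4.76); go(*grip(b),.017,b[2]+np.pi*1.5)
E
```

```text
clock: 21.27
tcp_pos: [0.4758, -0.09, 0.172]
orientation: [-0.0, 0.452, 0.892, 0.0]
wrist_force: [-0.9, 0.1, 0.5]
finger_gap: 0.0471
grip_force: 0.0
clock: 21.68
tcp_pos: [0.4758, -0.0898, 0.1719]
orientation: [-0.0, 0.155, 0.988, 0.0]
wrist_force: [-0.5, 0.1, 0.5]
finger_gap: 0.0472
grip_force: 0.0
clock: 22.1
tcp_pos: [0.5259, -0.1542, 0.1722]
orientation: [-0.0, -0.029, 1.0, 0.001]
wrist_force: [1.1, 1.1, 0.2]
finger_gap: 0.0469
grip_force: 0.0
clock: 22.52
tcp_pos: [0.5743, -0.2266, 0.0511]
orientation: [-0.0, -0.026, 1.0, 0.0]
wrist_force: [-0.4, 0.6, -1.5]
finger_gap: 0.0473
grip_force: 0.0
clock: 22.93
tcp_pos: [0.5759, -0.2284, 0.0564]
orientation: [0.002, -0.026, 1.0, -0.001]
wrist_force: [-0.3, 0.1, 0.1]
finger_gap: 0.0472
grip_force: 0.0
(array([ 0.56985758, -0.25764268,  4.81027113]), np.float64(0.035136634463370675))
turn 0.004 (q6 -0.56) shift [ 0.01 -0.52  3.91] | yaw now -3.090 tcp [ 0.5756 -0.2285  0.0561]
```

```bash
python3 -m inch '[0,-0.5,2,0,0,0,1.3,0,0,0,0.6,0,0,0,0,0,0,0,0,0]'
python3 -m inch '[0,0,0,0,0,0,0,0,0,0,0,0,0,0,0,0,0,0,0,0]' -1 25
python3 -m inch '[0,0,0,0,0,0,0,0,0,0,0,0,0,0,0,0,0,0,0,0]'
python3 -m inch '[0,0,-1,0,0,0,-3,0,0,0,-4,0,0,0,-4,0,0,0,-2.5,0]'
python3 -m inch '[0,0,0,0,0,0,0,0,0,0,0,0,0,0,0,0,0,0,0,0]'
python3 - <<'E'
from h import *
go(.521,.247,.16,np.pi/2); print(get_state()['finger_gap'])
E
```

```text
clock: 23.4
tcp_pos: [0.5745, -0.2331, 0.0152]
orientation: [0.0, -0.026, 1.0, -0.0]
wrist_force: [0.7, -0.7, 0.8]
finger_gap: 0.0468
grip_force: 0.0
clock: 23.82
tcp_pos: [0.5752, -0.2335, 0.0159]
orientation: [0.001, -0.026, 1.0, -0.001]
wrist_force: [-0.5, 0.1, 6.5]
finger_gap: 0.0264
grip_force: 25.6
clock: 24.23
tcp_pos: [0.5752, -0.2335, 0.0159]
orientation: [0.001, -0.026, 1.0, -0.001]
wrist_force: [-0.0, 0.4, 5.0]
finger_gap: 0.0263
grip_force: 25.6
clock: 24.65
tcp_pos: [0.5751, -0.2335, 0.1642]
orientation: [0.002, -0.026, 1.0, -0.001]
wrist_force: [1.7, -0.4, -0.9]
finger_gap: 0.0259
grip_force: 24.9
clock: 25.07
tcp_pos: [0.5732, -0.2325, 0.1576]
orientation: [-0.002, -0.026, 1.0, 0.001]
wrist_force: [0.0, -1.5, 0.3]
finger_gap: 0.0264
grip_force: 24.9
turn 1.622 (q6 -0.57) shift [47.95 -5.22 -0.14] | yaw now -3.090 tcp [ 0.5732 -0.2325  0.1576]
0.026431037068559118
```

```bash
python3 -m inch '[0,0,0,0.12,0,0,0,0.12,0,0,0,0.12,0,0,0,0.12,0,0,0,0.12]'
python3 -m inch '[0,0,0,0.12,0,0,0,0.12,0,0,0,0.12,0,0,0,0.12,0,0,0,0.12]'
python3 -m inch '[0,0,0,0.12,0,0,0,0.12,0,0,0,0.12,0,0,0,0.062,2.3,-0.2,0,0]'
python3 -m inch '[3.5,-0.4,0,0,3.7,-0.4,0,0,3.7,-0.4,0,0,3.7,-0.4,0,0,3.7,-0.4,0,0]'
python3 -m inch '[3.7,-0.4,0,0,3.7,-0.4,0,0,3.7,-0.4,0,0,3.7,-0.4,0,0,3.7,-0.4,0,0]'
python3 -m inch '[3.5,-0.4,0,0,3.2,-0.4,0,0,1.8,-0.2,0,0,0,0,2,0,0,0,2,0]'
python3 -m inch '[0,0,2,0,0,0,1,0,0,0,0,0,0,0,0,0,0,0,0,0]'
python3 - <<'E'
from h import *
go(.521,.2477,.0755,np.pi/2); print(get_state()['finger_gap'])
E
```

```text
clock: 25.48
tcp_pos: [0.5735, -0.2327, 0.1579]
orientation: [-0.001, 0.274, 0.962, 0.0]
wrist_force: [0.0, -0.4, -0.9]
finger_gap: 0.0262
grip_force: 24.9
clock: 25.9
tcp_pos: [0.5735, -0.2327, 0.1579]
orientation: [-0.001, 0.546, 0.838, -0.0]
wrist_force: [-0.4, 0.3, 0.5]
finger_gap: 0.0259
grip_force: 24.9
clock: 26.32
tcp_pos: [0.5722, -0.2129, 0.1578]
orientation: [-0.0, 0.709, 0.705, -0.001]
wrist_force: [0.7, -0.3, 0.3]
finger_gap: 0.0267
grip_force: 24.9
clock: 26.73
tcp_pos: [0.551, -0.0255, 0.1582]
orientation: [-0.001, 0.707, 0.707, -0.001]
wrist_force: [1.0, 0.3, -0.3]
finger_gap: 0.0261
grip_force: 24.9
clock: 27.15
tcp_pos: [0.531, 0.1595, 0.1583]
orientation: [-0.001, 0.707, 0.707, -0.001]
wrist_force: [1.1, -0.1, -0.6]
finger_gap: 0.026
grip_force: 24.9
clock: 27.57
tcp_pos: [0.5223, 0.2448, 0.1189]
orientation: [0.0, 0.706, 0.708, 0.0]
wrist_force: [-0.0, -0.4, -1.7]
finger_gap: 0.0265
grip_force: 24.9
clock: 27.98
tcp_pos: [0.5229, 0.2429, 0.0902]
orientation: [0.0, 0.707, 0.707, 0.0]
wrist_force: [0.3, 0.3, -0.5]
finger_gap: 0.026
grip_force: 24.9
turn -0.000 (q6 1.87) shift [ 0.48 -0.19  1.47] | yaw now 1.570 tcp [0.5229 0.2429 0.0902]
0.026031329485448337
```

```bash
python3 -m inch '[0.45,-0.18,0,0,0,0,0,0,0,0,0.8,0,0,0,0.4,0,0,0,0,0]'
python3 -m inch '[0,0,0.2,0,0,0,0,0,0,0,0,0,0,0,0,0,0,0,0,0]'
python3 - <<'E'
from h import *
go(.521,.2477,.0755,np.pi/2); print(get_state()['wrist_force'])
E
```

```text
clock: 28.4
tcp_pos: [0.5197, 0.2472, 0.0764]
orientation: [-0.0, 0.707, 0.707, -0.001]
wrist_force: [-0.4, 0.4, -0.8]
finger_gap: 0.0264
grip_force: 24.9
clock: 28.82
tcp_pos: [0.5206, 0.2474, 0.0756]
orientation: [0.0, 0.707, 0.707, 0.0]
wrist_force: [-0.2, -0.7, -1.0]
finger_gap: 0.0264
grip_force: 24.9
turn -0.000 (q6 1.88) shift [0.03 0.04 0.01] | yaw now 1.571 tcp [0.5206 0.2474 0.0756]
[-0.2297458  -0.66106469 -0.9991112 ]
```

Placed within 0.5 mm. I'll release, retreat and look.

```bash
python3 -m inch '[0,0,0,0,0,0,0,0,0,0,0,0,0,0,0,0,0,0,0,0]' -0.18
python3 -m inch '[0,0,-0.5,0,0,0,-1,0,0,0,-3,0,0,0,-4,0,0,0,-2,0]'
python3 -m inch '[-3,0,0,0,-4,0,0,0,-4,0,0,0,-4,0,0,0,-4,0,0,0]'
python3 -m inch '[-4,0,0,0,-4,0,0,0,-4,0,0,0,-4,0,0,0,-2,0,0,0]' 0.1
python3 -m inch '[-4,0,0,0,-4,0,0,0,-4,0,0,0,-4,0,0,0,0,0,0,0]'
python3 - <<'E'
from h import *
im={"top":grab("top"),"side":grab("side")}
z=lambda c:cv2.convertScaleAbs(cv2.resize(c,(400,400),interpolation=2),alpha=1.4,beta=-20)
def ov(n,r):
    c=im[n].copy(); big=cv2.resize(c[r[1]:r[3],r[0]:r[2]],(400,400),interpolation=2); return cv2.convertScaleAbs(big,alpha=1.5,beta=-40)
cv2.imwrite("pics/p2.png",np.hstack([ov("top",(130,200,200,270)),ov("side",(185,240,265,320))]))
for n in im:
    print(n,"b2 plate centre px",proj(n,[[.4985,.254,.063]]))
for p in[(.5857,-.3802,-.151),(.4577,-.2701,-1.272)]:
    for n in im: print(n,fit({n:im[n]},BR,p,.004,m=2))
go(.5857,-.38,.1,1.42)
E
```

```text
clock: 29.23
tcp_pos: [0.5205, 0.2475, 0.0756]
orientation: [0.0, 0.707, 0.707, 0.0]
wrist_force: [0.1, 0.5, 0.4]
finger_gap: 0.0353
grip_force: 0.0
clock: 29.65
tcp_pos: [0.5218, 0.2479, 0.1855]
orientation: [0.001, 0.707, 0.707, 0.002]
wrist_force: [0.9, 0.6, 0.7]
finger_gap: 0.0352
grip_force: 0.0
clock: 30.07
tcp_pos: [0.5205, 0.056, 0.1819]
orientation: [0.001, 0.707, 0.707, 0.001]
wrist_force: [0.2, -0.4, -0.2]
finger_gap: 0.035
grip_force: 0.0
clock: 30.48
tcp_pos: [0.5207, -0.1268, 0.1819]
orientation: [0.002, 0.708, 0.706, -0.0]
wrist_force: [1.1, 0.1, 0.2]
finger_gap: 0.0473
grip_force: 0.0
clock: 30.9
tcp_pos: [0.5207, -0.29, 0.1815]
orientation: [0.002, 0.709, 0.705, -0.001]
wrist_force: [0.5, -0.9, -0.6]
finger_gap: 0.047
grip_force: 0.0
top b2 plate centre px [[162.63601682 234.26982091]]
side b2 plate centre px [[224.40100195 278.95712636]]
top (array([ 0.58575051, -0.38115735, -0.07053964]), np.float64(0.23698224450834604))
side (array([ 0.58651585, -0.38431244, -0.15808771]), np.float64(0.12698537829522671))
top (array([ 0.45784109, -0.26944203, -1.28022187]), np.float64(0.009363100206995307))
side (array([ 0.4579667 , -0.27260236, -1.26840564]), np.float64(0.007771442199730204))
turn 0.148 (q6 0.94) shift [-8.47  7.91  8.11] | yaw now 1.568 tcp [ 0.5202 -0.2844  0.1811]
```

View pics/p2.png

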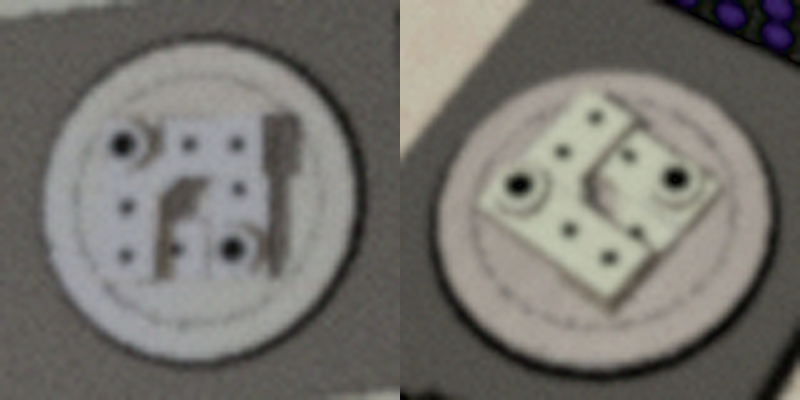

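The two-bracket pile is square, centred and correctly alternated. Now bracket 3, next to the spray can.

```bash
python3 - <<'E'
from h import *
b=(.586,-.382,-.154); print(grip(b)); go(*grip(b),.06,b[2]+np.pi/2); print(unproj("top",(620/1.5625,235/1.5625),0))
E
```

```text
(np.float64(0.5648400221961982), np.float64(-0.3716315218405681))
turn 0.151 (q6 0.94) shift [-7.94  5.74 12.11] | yaw now 1.568 tcp [ 0.5202 -0.2844  0.1811]
[[ 0.71597216 -0.36452878  0.        ]]
```

```bash
python3 -m inch '[0,0,0,0.075,0,0,0,0.076,-2.6,1.9,0,0,-2.7,1.9,0,0,-2.6,1.9,0,0]' 0.1 25
python3 -m inch '[0,0,3,0,0,0,4,0,0,0,3.5,0,0,0,1.5,0,0,0,0,0]'
python3 - <<'E'
from h import *
im=grab("side"); print(fit({"side":im},BR,(.5865,-.3843,-.158),.004,m=2))
b=(.586,-.382,-.154); go(*grip(b),.0165,b[2]+np.pi/2)
E
```

```text
clock: 31.42
tcp_pos: [0.5659, -0.3679, 0.1819]
orientation: [0.0, 0.757, 0.653, 0.0]
wrist_force: [0.9, -1.1, -0.3]
finger_gap: 0.0471
grip_force: 0.0
clock: 31.83
tcp_pos: [0.5625, -0.3651, 0.0558]
orientation: [-0.005, 0.758, 0.652, -0.001]
wrist_force: [-0.7, -0.4, -0.9]
finger_gap: 0.047
grip_force: 0.0
(array([ 0.58682208, -0.38196294, -0.14201566]), np.float64(0.07296291793734484))
turn 0.005 (q6 1.02) shift [-0.52  0.19  4.23] | yaw now 1.422 tcp [ 0.5639 -0.3664  0.0588]
```

```bash
python3 -m inch '[-0.4,0.1,0,0,0,0,2,0,0,0,1.5,0,0,0,0.7,0,0,0,0,0]'
python3 -m inch '[0,0,0,0,0,0,0,0,0,0,0,0,0,0,0,0,0,0,0,0]' -1 25
python3 -m inch '[0,0,0,0,0,0,0,0,0,0,0,0,0,0,0,0,0,0,0,0]'
python3 -m inch '[0,0,-1,0,0,0,-3,0,0,0,-4,0,0,0,-4,0,0,0,-3,0]'
python3 -m inch '[0,0,0,0,0,0,0,0,0,0,0,0,0,0,0,0,0,0,0,0]'
python3 - <<'E'
from h import *
go(.476,.2605,.16,np.pi/2); print(get_state()['finger_gap'])
E
```

```text
clock: 32.3
tcp_pos: [0.5656, -0.3732, 0.019]
orientation: [0.0, 0.758, 0.652, -0.0]
wrist_force: [-1.5, 0.0, 0.3]
finger_gap: 0.0471
grip_force: 0.0
clock: 32.72
tcp_pos: [0.5664, -0.3742, 0.0206]
orientation: [0.002, 0.758, 0.652, 0.0]
wrist_force: [-0.6, -0.1, 6.7]
finger_gap: 0.0261
grip_force: 25.2
clock: 33.13
tcp_pos: [0.5664, -0.3742, 0.0206]
orientation: [0.002, 0.758, 0.652, 0.0]
wrist_force: [-0.2, 0.7, 6.5]
finger_gap: 0.0259
grip_force: 25.2
clock: 33.55
tcp_pos: [0.5657, -0.3737, 0.1728]
orientation: [0.002, 0.758, 0.652, 0.0]
wrist_force: [1.1, -0.2, 0.3]
finger_gap: 0.0262
grip_force: 24.7
clock: 33.97
tcp_pos: [0.5644, -0.3726, 0.1666]
orientation: [-0.002, 0.758, 0.652, -0.0]
wrist_force: [-0.2, 0.7, -0.7]
finger_gap: 0.0257
grip_force: 24.7
turn -0.151 (q6 1.02) shift [63.31 -8.84  0.82] | yaw now 1.420 tcp [ 0.5644 -0.3726  0.1666]
0.02573322264270847
```

```bash
python3 -m inch '[0,0,0,-0.075,0,0,0,-0.076,2,-0.3,0,0,3,-0.4,0,0,3.5,-0.5,0,0]'
python3 -m inch '[3.6,-0.5,0,0,3.6,-0.5,0,0,3.6,-0.5,0,0,3.6,-0.5,0,0,3.6,-0.5,0,0]'
python3 -m inch '[3.6,-0.5,0,0,3.6,-0.5,0,0,3.6,-0.5,0,0,3.6,-0.5,0,0,3.6,-0.5,0,0]'
python3 -m inch '[3.6,-0.5,0,0,3.6,-0.5,0,0,3.6,-0.5,0,0,3,-0.4,0,0,2.5,-0.4,0,0]'
python3 -m inch '[1.5,-0.2,0,0,0,0,0,0,0,0,0,0,0,0,2,0,0,0,3,0]'
python3 -m inch '[0,0,1,0,0,0,0,0,0,0,0,0,0,0,0,0,0,0,0,0]'
python3 - <<'E'
from h import *
go(.476,.2587,.09,np.pi/2)
E
```

```text
clock: 34.38
tcp_pos: [0.5525, -0.2885, 0.1665]
orientation: [-0.001, 0.708, 0.706, -0.0]
wrist_force: [0.9, -0.8, -1.1]
finger_gap: 0.0257
grip_force: 24.7
clock: 34.8
tcp_pos: [0.527, -0.1065, 0.1673]
orientation: [-0.001, 0.707, 0.707, -0.0]
wrist_force: [0.1, 0.0, -0.5]
finger_gap: 0.0257
grip_force: 24.7
clock: 35.22
tcp_pos: [0.502, 0.0733, 0.1674]
orientation: [-0.001, 0.707, 0.707, -0.001]
wrist_force: [0.7, 0.4, 0.0]
finger_gap: 0.0259
grip_force: 24.7
clock: 35.63
tcp_pos: [0.479, 0.2367, 0.1673]
orientation: [-0.001, 0.707, 0.708, -0.001]
wrist_force: [1.4, 0.0, -0.7]
finger_gap: 0.0258
grip_force: 24.7
clock: 36.05
tcp_pos: [0.4808, 0.2494, 0.1203]
orientation: [0.002, 0.707, 0.707, 0.002]
wrist_force: [0.8, -0.3, -0.8]
finger_gap: 0.0259
grip_force: 24.7
clock: 36.47
tcp_pos: [0.4795, 0.2497, 0.11]
orientation: [0.001, 0.707, 0.707, 0.001]
wrist_force: [-1.1, -0.8, -0.8]
finger_gap: 0.0261
grip_force: 24.7
turn -0.001 (q6 1.90) shift [ 0.9  -0.36  2.  ] | yaw now 1.570 tcp [0.4795 0.2497 0.11  ]
```

```bash
python3 -m inch '[0.9,-0.35,0,0,0,0,0.6,0,0,0,0.6,0,0,0,0.5,0,0,0,0,0]'
python3 -m inch '[0,0,0.2,0,0,0,0,0,0,0,0,0,0,0,0,0,0,0,0,0]'
python3 - <<'E'
from h import *
go(.476,.2587,.09,np.pi/2); print(get_state()['finger_gap'],get_state()['wrist_force'])
E
```

```text
clock: 36.88
tcp_pos: [0.4738, 0.2584, 0.09]
orientation: [-0.0, 0.707, 0.707, -0.001]
wrist_force: [0.3, -0.4, 0.3]
finger_gap: 0.0258
grip_force: 24.7
clock: 37.3
tcp_pos: [0.4747, 0.2586, 0.0896]
orientation: [-0.0, 0.707, 0.707, -0.0]
wrist_force: [-0.7, -0.4, 3.5]
finger_gap: 0.0261
grip_force: 25.1
turn -0.000 (q6 1.92) shift [ 0.01  0.13 -0.04] | yaw now 1.571 tcp [0.4747 0.2586 0.0896]
0.026077872941503065 [-0.70986216 -0.42145281  3.53748338]
```

```bash
python3 -m inch '[0,0,-0.2,0,0,0.13,0,0,0,0,0.18,0,0,0,0,0,0,0,0,0]'
python3 -m inch '[0,0,0,0,0,0,0,0,0,0,0,0,0,0,0,0,0,0,0,0]' -0.18
python3 -m inch '[0,0,-0.5,0,0,0,-1,0,0,0,-3,0,0,0,-4,0,0,0,-1,0]'
python3 -m inch '[-3,0,0,0,-4,0,0,0,-4,0,0,0,-4,0,0,0,-4,0,0,0]'
python3 -m inch '[-4,0,0,0,-4,0,0,0,-4,0,0,0,-4,0,0,0,-2,0,0,0]' 0.1
python3 -m inch '[-4,0,0,0,-4,0,0,0,0,0,0,0,0,0,0,0,0,0,0,0]'
python3 - <<'E'
from h import *
im={"top":grab("top"),"side":grab("side")}
ov=lambda n,r:cv2.convertScaleAbs(cv2.resize(im[n][r[1]:r[3],r[0]:r[2]],(400,400),interpolation=2),alpha=1.5,beta=-40)
cv2.imwrite("pics/p3.png",np.hstack([ov("top",(130,200,200,270)),ov("side",(185,240,265,320))]))
for n in im: print(n,fit({n:im[n]},BR,(.4577,-.2705,-1.272),.004,m=2))
b=(.4579,-.2709,-1.272); print(grip(b)); go(*grip(b),.06,b[2]+np.pi*1.5)
E
```

```text
clock: 37.72
tcp_pos: [0.4765, 0.2587, 0.0897]
orientation: [0.0, 0.707, 0.707, 0.0]
wrist_force: [0.4, 0.8, 0.7]
finger_gap: 0.0256
grip_force: 24.8
clock: 38.13
tcp_pos: [0.4761, 0.2586, 0.0896]
orientation: [0.0, 0.707, 0.707, -0.0]
wrist_force: [0.3, -1.1, -0.5]
finger_gap: 0.0353
grip_force: 0.0
clock: 38.55
tcp_pos: [0.4786, 0.2596, 0.1912]
orientation: [0.002, 0.707, 0.707, 0.004]
wrist_force: [0.2, 0.1, 0.8]
finger_gap: 0.035
grip_force: 0.0
clock: 38.97
tcp_pos: [0.4762, 0.0672, 0.1859]
orientation: [0.001, 0.707, 0.707, 0.001]
wrist_force: [1.1, -1.1, 0.1]
finger_gap: 0.035
grip_force: 0.0
clock: 39.38
tcp_pos: [0.4765, -0.1154, 0.1859]
orientation: [0.002, 0.708, 0.706, -0.0]
wrist_force: [0.3, -0.0, 0.2]
finger_gap: 0.0471
grip_force: 0.0
clock: 39.8
tcp_pos: [0.476, -0.1914, 0.1852]
orientation: [-0.0, 0.707, 0.707, 0.0]
wrist_force: [0.5, 0.8, 0.2]
finger_gap: 0.0468
grip_force: 0.0
top (array([ 0.48404121, -0.29684335, -0.6417733 ]), np.float64(0.112973130560383))
side (array([ 0.45777959, -0.27232021, -1.2801897 ]), np.float64(0.008917740471107676))
(np.float64(0.4579665137488044), np.float64(-0.24733635053899286))
turn -1.868 (q6 1.03) shift [ 3.41 -4.92 12.51] | yaw now 1.572 tcp [ 0.4761 -0.1903  0.1851]
```

View pics/p3.png

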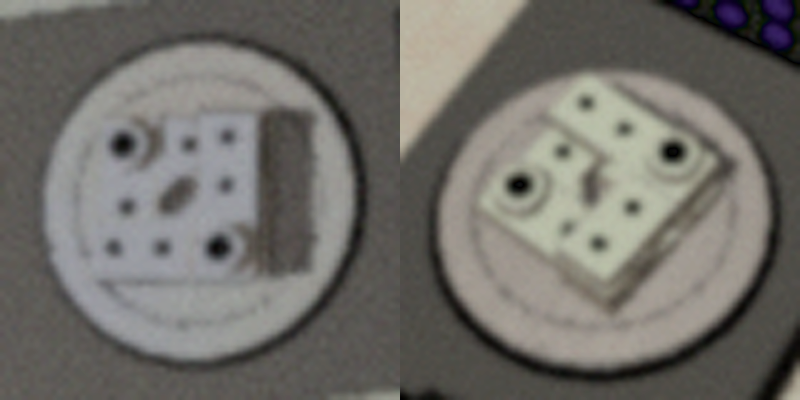

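Three brackets are stacked square and level. Last one: bracket 4.

```bash
python3 -m inch '[0,0,0,-0.125,0,0,0,-0.125,0,0,0,-0.125,0,0,0,-0.125,0,0,0,-0.125]' 0.1 25
python3 -m inch '[0,0,0,-0.125,0,0,0,-0.125,0,0,0,-0.125,0,0,0,-0.125,0,0,0,-0.125]'
python3 -m inch '[0,0,0,-0.124,0,0,0,-0.124,0,0,0,-0.124,0,0,0,-0.124,0,0,0,-0.122]'
python3 -m inch '[1.7,-2.4,0,0,1.7,-2.5,0,0,0,0,4,0,0,0,4,0,0,0,3.5,0]'
python3 -m inch '[0,0,1,0,0,0,0,0,0,0,0,0,0,0,0,0,0,0,0,0]'
python3 - <<'E'
from h import *
b=(.4579,-.2709,-1.274); go(*grip(b),.017,b[2]+np.pi*1.5)
E
```

```text
clock: 40.32
tcp_pos: [0.4763, -0.1896, 0.185]
orientation: [-0.0, 0.452, 0.892, 0.0]
wrist_force: [0.4, 0.4, -0.1]
finger_gap: 0.0468
grip_force: 0.0
clock: 40.73
tcp_pos: [0.4763, -0.1896, 0.185]
orientation: [0.0, 0.155, 0.988, 0.0]
wrist_force: [0.3, -0.6, 0.4]
finger_gap: 0.0468
grip_force: 0.0
clock: 41.15
tcp_pos: [0.4763, -0.1896, 0.185]
orientation: [0.0, -0.152, 0.988, 0.0]
wrist_force: [-0.1, 0.4, -0.7]
finger_gap: 0.0471
grip_force: 0.0
clock: 41.57
tcp_pos: [0.4583, -0.2473, 0.0689]
orientation: [0.001, -0.149, 0.989, -0.001]
wrist_force: [-0.3, 0.3, -0.8]
finger_gap: 0.0469
grip_force: 0.0
clock: 41.98
tcp_pos: [0.4598, -0.249, 0.0622]
orientation: [0.002, -0.148, 0.989, -0.002]
wrist_force: [-0.2, -0.6, 0.8]
finger_gap: 0.047
grip_force: 0.0
turn 0.001 (q6 -0.95) shift [0.13 0.23 4.52] | yaw now -2.844 tcp [ 0.4598 -0.249   0.0622]
```

```bash
python3 -m inch '[0.1,0.2,2,0,0,0,1.5,0,0,0,0.8,0,0,0,0,0,0,0,0,0]'
python3 -m inch '[0,0,0.1,0,0,0,0,0,0,0,0,0,0,0,0,0,0,0,0,0]' -1 25
python3 -m inch '[0,0,0,0,0,0,0,0,0,0,0,0,0,0,0,0,0,0,0,0]'
python3 -m inch '[0,0,-1,0,0,0,-3,0,0,0,-4,0,0,0,-4,0,0,0,-3.5,0]'
python3 -m inch '[0,0,0,0,0,0,0,0,0,0,0,0,0,0,0,0,0,0,0,0]'
python3 - <<'E'
from h import *
go(.521,.2475,.16,np.pi/2); print(get_state()['finger_gap'])
E
```

```text
clock: 42.4
tcp_pos: [0.4569, -0.2469, 0.0175]
orientation: [0.0, -0.148, 0.989, -0.0]
wrist_force: [0.4, 0.1, 0.5]
finger_gap: 0.0469
grip_force: 0.0
clock: 42.82
tcp_pos: [0.4573, -0.2472, 0.0169]
orientation: [0.001, -0.148, 0.989, -0.001]
wrist_force: [-0.4, 0.6, 5.5]
finger_gap: 0.0265
grip_force: 25.5
clock: 43.23
tcp_pos: [0.4573, -0.2472, 0.0169]
orientation: [0.001, -0.148, 0.989, -0.001]
wrist_force: [0.4, -0.5, 6.1]
finger_gap: 0.026
grip_force: 25.5
clock: 43.65
tcp_pos: [0.4562, -0.2463, 0.1736]
orientation: [0.0, -0.148, 0.989, -0.0]
wrist_force: [2.2, -1.0, -0.5]
finger_gap: 0.0259
grip_force: 24.8
clock: 44.07
tcp_pos: [0.4554, -0.2458, 0.1691]
orientation: [-0.001, -0.148, 0.989, 0.001]
wrist_force: [0.5, 0.2, -0.6]
finger_gap: 0.0261
grip_force: 24.8
turn 1.868 (q6 -0.95) shift [49.33  6.56  0.99] | yaw now -2.844 tcp [ 0.4554 -0.2458  0.1691]
0.02614525208330587
```

```bash
python3 -m inch '[0,0,0,0.12,0,0,0,0.12,0,0,0,0.12,0,0,0,0.12,0,0,0,0.12]'
python3 -m inch '[0,0,0,0.12,0,0,0,0.12,0,0,0,0.12,0,0,0,0.12,0,0,0,0.12]'
python3 -m inch '[0,0,0,0.12,0,0,0,0.12,0,0,0,0.12,0,0,0,0.12,0,0,0,0.12]'
python3 -m inch '[0,0,0,0.068,2,0.3,0,0,3,0.4,0,0,3.5,0.5,0,0,3.6,0.5,0,0]'
python3 -m inch '[3.6,0.5,0,0,3.6,0.5,0,0,3.6,0.5,0,0,3.6,0.5,0,0,3.6,0.5,0,0]'
python3 -m inch '[3.6,0.5,0,0,3.6,0.5,0,0,3.6,0.5,0,0,3.3,0.4,0,0,3,0.3,0,0]'
python3 -m inch '[2,0.2,0,0,0,0,0,0,0,0,2,0,0,0,2,0,0,0,1,0]'
python3 -m inch '[0,0,0,0,0,0,0,0,0,0,0,0,0,0,0,0,0,0,0,0]'
python3 - <<'E'
from h import *
go(.521,.2477,.0962,np.pi/2)
E
```

```text
clock: 44.48
tcp_pos: [0.4557, -0.246, 0.1692]
orientation: [-0.001, 0.154, 0.988, 0.001]
wrist_force: [0.6, 0.1, -0.3]
finger_gap: 0.026
grip_force: 24.8
clock: 44.9
tcp_pos: [0.4557, -0.246, 0.1693]
orientation: [-0.001, 0.439, 0.899, 0.0]
wrist_force: [0.3, 0.4, 0.1]
finger_gap: 0.026
grip_force: 24.8
clock: 45.32
tcp_pos: [0.4557, -0.246, 0.1692]
orientation: [-0.001, 0.685, 0.729, -0.0]
wrist_force: [0.7, 0.5, 0.3]
finger_gap: 0.0262
grip_force: 24.8
clock: 45.73
tcp_pos: [0.4726, -0.1245, 0.1693]
orientation: [-0.001, 0.708, 0.706, -0.001]
wrist_force: [0.6, -0.4, -0.9]
finger_gap: 0.0261
grip_force: 24.8
clock: 46.15
tcp_pos: [0.4975, 0.0563, 0.1694]
orientation: [-0.001, 0.707, 0.707, -0.001]
wrist_force: [0.9, -0.1, -1.1]
finger_gap: 0.0263
grip_force: 24.8
clock: 46.57
tcp_pos: [0.5196, 0.2275, 0.1691]
orientation: [-0.001, 0.707, 0.707, -0.001]
wrist_force: [0.7, 0.5, -0.3]
finger_gap: 0.0264
grip_force: 24.8
clock: 46.98
tcp_pos: [0.5205, 0.2444, 0.1174]
orientation: [-0.001, 0.707, 0.707, -0.002]
wrist_force: [-1.0, -0.8, -0.6]
finger_gap: 0.0262
grip_force: 24.8
clock: 47.4
tcp_pos: [0.5232, 0.2455, 0.1219]
orientation: [0.001, 0.707, 0.707, 0.001]
wrist_force: [0.3, 0.0, -1.4]
finger_gap: 0.0261
grip_force: 24.8
turn -0.000 (q6 1.87) shift [ 0.22 -0.23  2.57] | yaw now 1.571 tcp [0.5232 0.2455 0.1219]
```

```bash
python3 -m inch '[0.2,-0.15,0,0,0,0,0.8,0,0,0,0.8,0,0,0,0.5,0,0,0,0,0]'
python3 -m inch '[0,0,0.25,0,0,0,0,0,0,0,0,0,0,0,0,0,0,0,0,0]'
python3 - <<'E'
from h import *
go(.521,.2477,.0962,np.pi/2); print(get_state()['wrist_force'])
E
```

```text
clock: 47.82
tcp_pos: [0.5196, 0.2471, 0.0977]
orientation: [-0.001, 0.707, 0.707, -0.001]
wrist_force: [-0.7, -0.5, -0.9]
finger_gap: 0.0263
grip_force: 24.8
clock: 48.23
tcp_pos: [0.5212, 0.2475, 0.0975]
orientation: [0.0, 0.707, 0.707, 0.0]
wrist_force: [-0.1, 0.7, -0.5]
finger_gap: 0.0263
grip_force: 24.8
turn -0.000 (q6 1.88) shift [ 0.02 -0.02  0.13] | yaw now 1.571 tcp [0.5212 0.2475 0.0975]
[-0.11506009  0.6896256  -0.54764411]
```

```bash
python3 -m inch '[0,0,0.12,0,0,0,0,0,0,0,0,0,0,0,0,0,0,0,0,0]'
python3 -m inch '[0,0,0,0,0,0,0,0,0,0,0,0,0,0,0,0,0,0,0,0]' -0.18
python3 -m inch '[0,0,-0.5,0,0,0,-1,0,0,0,-3,0,0,0,-4,0,0,0,-1,0]'
python3 -m inch '[-3,0,0,0,-4,0,0,0,-4,0,0,0,-4,0,0,0,-4,0,0,0]'
python3 -m inch '[-4,0,0,0,-4,0,0,0,-4,0,0,0,-4,0,0,0,0,0,0,0]'
python3 - <<'E'
from h import *
im={"top":grab("top"),"side":grab("side")}
ov=lambda n,r:cv2.convertScaleAbs(cv2.resize(im[n][r[1]:r[3],r[0]:r[2]],(400,400),interpolation=2),alpha=1.5,beta=-40)
a=np.hstack([ov("top",(95,200,200,305)),ov("side",(160,240,270,350))])
cv2.imwrite("pics/p4.png",a)
for n in im: print(n,fit({n:im[n]},[cyl(0,0,.023,.045,.05)],(.4835,.3774,0),0,dark=True,m=3),proj(n,[.4835,.3774,.066]))
E
```

```text
clock: 48.65
tcp_pos: [0.521, 0.2475, 0.0961]
orientation: [0.0, 0.707, 0.707, 0.0]
wrist_force: [0.1, -0.2, -0.4]
finger_gap: 0.0264
grip_force: 24.8
clock: 49.07
tcp_pos: [0.521, 0.2475, 0.0961]
orientation: [0.0, 0.707, 0.707, 0.0]
wrist_force: [-0.2, -1.1, 0.1]
finger_gap: 0.035
grip_force: 0.0
clock: 49.48
tcp_pos: [0.5234, 0.2483, 0.1978]
orientation: [0.002, 0.707, 0.707, 0.004]
wrist_force: [2.1, -0.0, 1.1]
finger_gap: 0.0352
grip_force: 0.0
clock: 49.9
tcp_pos: [0.521, 0.056, 0.1922]
orientation: [0.001, 0.707, 0.707, 0.001]
wrist_force: [0.7, -0.1, 0.1]
finger_gap: 0.035
grip_force: 0.0
clock: 50.32
tcp_pos: [0.5217, -0.1093, 0.1921]
orientation: [0.002, 0.71, 0.704, -0.0]
wrist_force: [1.0, 0.1, 0.4]
finger_gap: 0.0353
grip_force: 0.0
top (array([0.48440617, 0.3746652 , 0.01994492]), np.float64(0.04621265104319069)) [[113.20368426 241.16912701]]
side (array([0.48242888, 0.37699746, 0.16826062]), np.float64(0.10578346613289487)) [[188.72399919 327.59531693]]
```

View pics/p4.png

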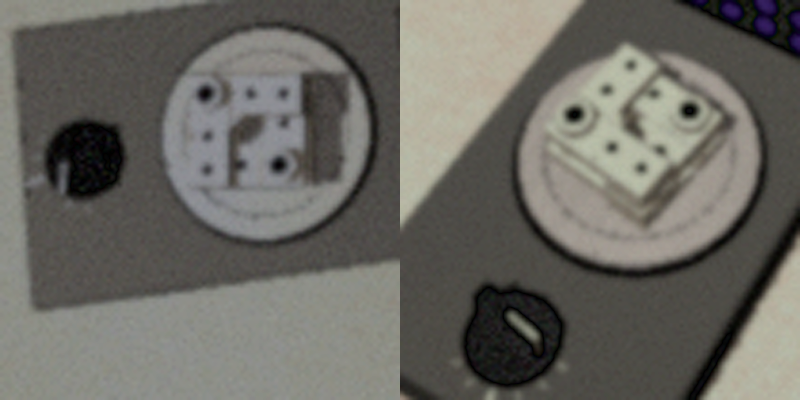

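All four are stacked neatly, the pointer is at about 0, and the dial axis is near (0.4835, 0.377). I'll go to the dial.

```bash
python3 -m inch '[0,0,0,-0.12,0,0,0,-0.12,0,0,0,-0.12,0,0,0,-0.12,0,0,0,-0.12]' -0.1 40
python3 -m inch '[0,0,0,-0.12,0,0,0,-0.12,0,0,0,-0.12,0,0,0,-0.12,0,0,0,-0.12]'
python3 -m inch '[0,0,0,-0.12,0,0,0,-0.12,0,0,0,-0.12,0,0,0,-0.12,0,0,0,0]'
python3 - <<'E'
from h import *
go(.4835,.377,.09,np.pi+.12)
E
```

```text
clock: 50.83
tcp_pos: [0.521, -0.1006, 0.1916]
orientation: [0.0, 0.463, 0.886, 0.0]
wrist_force: [0.3, 1.1, -0.1]
finger_gap: 0.0387
grip_force: 0.0
clock: 51.25
tcp_pos: [0.521, -0.1005, 0.1916]
orientation: [0.0, 0.18, 0.984, 0.0]
wrist_force: [0.1, 0.5, -0.1]
finger_gap: 0.0386
grip_force: 0.0
clock: 51.67
tcp_pos: [0.521, -0.1006, 0.1915]
orientation: [0.0, -0.057, 0.998, 0.0]
wrist_force: [0.7, 0.5, -0.1]
finger_gap: 0.0385
grip_force: 0.0
turn -0.005 (q6 -0.46) shift [-1.99 47.87 10.16] | yaw now -3.027 tcp [ 0.521  -0.1006  0.1915]
```

```bash
python3 -m inch '[-0.15,3.8,0,0,-0.15,4,0,0,-0.15,4,0,0,-0.15,4,0,0,-0.2,4,0,0]'
python3 -m inch '[-0.2,4,0,0,-0.2,4,0,0,-0.2,4,0,0,-0.2,4,0,0,-0.2,4,0,0]'
python3 -m inch '[-0.2,4,0,0,-0.2,4,0,0,0,0,0,0,0,0,4,0,0,0,4,0]'
python3 -m inch '[0,0,1,0,0,0,0,0,0,0,0,0,0,0,0,0,0,0,0,0]'
python3 - <<'E'
from h import *
go(.4835,.377,.069,np.pi+.12)
E
```

```text
clock: 52.08
tcp_pos: [0.5064, 0.098, 0.1915]
orientation: [0.0, -0.053, 0.999, 0.0]
wrist_force: [1.4, 0.6, 1.0]
finger_gap: 0.0387
grip_force: 0.0
clock: 52.5
tcp_pos: [0.494, 0.2982, 0.1915]
orientation: [0.0, -0.054, 0.999, 0.0]
wrist_force: [1.1, -0.9, 0.4]
finger_gap: 0.0386
grip_force: 0.0
clock: 52.92
tcp_pos: [0.4916, 0.3786, 0.1132]
orientation: [0.003, -0.055, 0.998, 0.002]
wrist_force: [0.9, -0.0, -1.0]
finger_gap: 0.0384
grip_force: 0.0
clock: 53.33
tcp_pos: [0.4924, 0.3758, 0.1038]
orientation: [0.002, -0.054, 0.999, 0.001]
wrist_force: [0.5, 0.4, 0.4]
finger_gap: 0.0385
grip_force: 0.0
turn -0.012 (q6 0.41) shift [0.88 0.22 3.48] | yaw now -3.033 tcp [0.4924 0.3758 0.1038]
```

```bash
python3 -m inch '[0.8,0.15,0,-0.012,0,0,1.5,0,0,0,1.2,0,0,0,0.6,0,0,0,0,0]'
python3 -m inch '[0,0,0,0,0,0,0,0,0,0,0,0,0,0,0,0,0,0,0,0]' -1 40
python3 -m inch '[0,0,0,0,0,0,0,0,0,0,0,0,0,0,0,0,0,0,0,0]'
python3 - <<'E'
from h import *
go(.4835,.377,.069,np.pi+.12); print(get_state()['ft_torque'])
E
```

```text
clock: 53.75
tcp_pos: [0.4817, 0.3752, 0.0675]
orientation: [-0.001, -0.061, 0.998, -0.0]
wrist_force: [0.3, -1.1, -0.4]
finger_gap: 0.0385
grip_force: 0.0
clock: 54.17
tcp_pos: [0.4825, 0.377, 0.0692]
orientation: [0.0, -0.061, 0.998, 0.001]
wrist_force: [-2.4, 4.4, 2.5]
finger_gap: 0.012
grip_force: 42.5
clock: 54.58
tcp_pos: [0.4825, 0.377, 0.0692]
orientation: [0.0, -0.061, 0.998, 0.001]
wrist_force: [-3.2, 4.3, 3.6]
finger_gap: 0.012
grip_force: 42.5
turn 0.002 (q6 0.41) shift [-0.1  -0.01  0.02] | yaw now -3.019 tcp [0.4825 0.377  0.0692]
[ 0.85213744  0.63393369 -0.01745534]
```

```bash
python3 -m inch '[0,0,0,0.1,0,0,0,0.1,0,0,0,0.1,0,0,0,0.1,0,0,0,0.1]'
python3 -m inch '[0,0,0,0.1,0,0,0,0.1,0,0,0,0.1,0,0,0,0.1,0,0,0,0.1]'
python3 -m inch '[0,0,0,0.1,0,0,0,0.1,0,0,0,0.1,0,0,0,0,0,0,0,0]'
python3 -m inch '[0,0,0,0,0,0,0,0,0,0,0,0,0,0,0,0,0,0,0,0]'
python3 - <<'E'
from h import *
go(.4835,.377,.069,np.pi+.12-1.3)
E
python3 -m inch '[0,0,0,0,0,0,0,0,0,0,0,0,0,0,0,0,0,0,0,0]' -0.3
python3 -m inch '[0,0,-1,0,0,0,-3,0,0,0,-4,0,0,0,-4,0,0,0,-2,0]'
python3 - <<'E'
from h import *
go(.52,-.1,.2)
E
```

```text
clock: 55.0
tcp_pos: [0.4826, 0.3771, 0.0692]
orientation: [-0.0, 0.19, 0.982, 0.001]
wrist_force: [-3.8, 4.8, 2.6]
finger_gap: 0.0121
grip_force: 42.5
clock: 55.42
tcp_pos: [0.4827, 0.3772, 0.0692]
orientation: [-0.0, 0.427, 0.904, 0.002]
wrist_force: [-3.2, 5.2, 3.4]
finger_gap: 0.012
grip_force: 42.4
clock: 55.83
tcp_pos: [0.4828, 0.3773, 0.0692]
orientation: [-0.001, 0.556, 0.831, 0.002]
wrist_force: [-3.8, 4.3, 1.7]
finger_gap: 0.0119
grip_force: 42.4
clock: 56.25
tcp_pos: [0.4827, 0.3773, 0.0692]
orientation: [-0.001, 0.555, 0.832, 0.002]
wrist_force: [-3.2, 6.0, 2.6]
finger_gap: 0.0118
grip_force: 42.4
turn 0.002 (q6 1.71) shift [-0.05  0.06  0.02] | yaw now 1.964 tcp [0.4827 0.3773 0.0692]
clock: 56.67
tcp_pos: [0.4828, 0.3753, 0.068]
orientation: [0.0, 0.556, 0.831, -0.0]
wrist_force: [0.7, 0.2, -0.9]
finger_gap: 0.0299
grip_force: 0.0
clock: 57.08
tcp_pos: [0.4841, 0.3764, 0.2141]
orientation: [0.002, 0.556, 0.831, 0.003]
wrist_force: [1.1, -0.0, 0.5]
finger_gap: 0.0301
grip_force: 0.0
turn 0.000 (q6 1.71) shift [-45.4  -14.88   1.28] | yaw now 1.963 tcp [0.4841 0.3764 0.2141]
```

```bash
python3 -m inch '[-3.8,-1.2,0,0,-3.8,-1.2,0,0,-3.8,-1.2,0,0,-3.8,-1.2,0,0,-3.8,-1.2,0,0]'
python3 -m inch '[-3.8,-1.2,0,0,-3.8,-1.2,0,0,-3.8,-1.2,0,0,-3.8,-1.2,0,0,-3.8,-1.2,0,0]'
python3 -m inch '[-3.8,-1.2,0,0,-3.8,-1.2,0,0,0,0,0,0,0,0,0,0,0,0,0,0]'
python3 - <<'E'
from h import *
im={"top":grab("top"),"side":grab("side")}
ov=lambda n,r:cv2.convertScaleAbs(cv2.resize(im[n][r[1]:r[3],r[0]:r[2]],(400,400),interpolation=2),alpha=1.5,beta=-30)
a=np.hstack([ov("top",(95,215,145,265)),ov("side",(155,285,225,355))]); b=cv2.convertScaleAbs(cv2.resize(im["side"][140:340,150:450],(300,200)),alpha=1.4)
cv2.imwrite("pics/p5.png",np.vstack([a,np.hstack([b,np.zeros((200,500,3),np.uint8)])]))
for n,r in(("top",(95,215,50)),("side",(155,285,70))):
  pr=[(.4830,.3768)]
  for v in(1.18,1.3,1.42):
    th=np.pi+.12-v; print(n,v,((proj(n,[.483+.021*np.cos(th),.377+.021*np.sin(th),.076])-[r[0],r[1]])*400/r[2]).round(0),((proj(n,[.483+.036*np.cos(th),.377+.036*np.sin(th),.045])-[r[0],r[1]])*400/r[2]).round(0))
  print(((proj(n,[.483,.377,.076])-[r[0],r[1]])*400/r[2]).round(0))
E
```

```text
clock: 57.5
tcp_pos: [0.4996, 0.1755, 0.209]
orientation: [0.001, 0.556, 0.831, 0.0]
wrist_force: [0.6, 0.6, -0.5]
finger_gap: 0.0299
grip_force: 0.0
clock: 57.92
tcp_pos: [0.5167, -0.0234, 0.2091]
orientation: [0.001, 0.556, 0.831, 0.0]
wrist_force: [1.0, 0.1, -0.9]
finger_gap: 0.0301
grip_force: 0.0
clock: 58.33
tcp_pos: [0.5235, -0.1008, 0.2084]
orientation: [-0.0, 0.556, 0.831, 0.0]
wrist_force: [0.3, 0.7, 0.6]
finger_gap: 0.0303
grip_force: 0.0
top 1.18 [[ 73. 245.]] [[ 76. 269.]]
top 1.3 [[ 70. 238.]] [[ 70. 257.]]
top 1.42 [[ 67. 230.]] [[ 67. 244.]]
[[133. 210.]]
side 1.18 [[175. 291.]] [[175. 376.]]
side 1.3 [[168. 290.]] [[163. 373.]]
side 1.42 [[161. 287.]] [[151. 369.]]
[[191. 230.]]
```

View pics/p5.png

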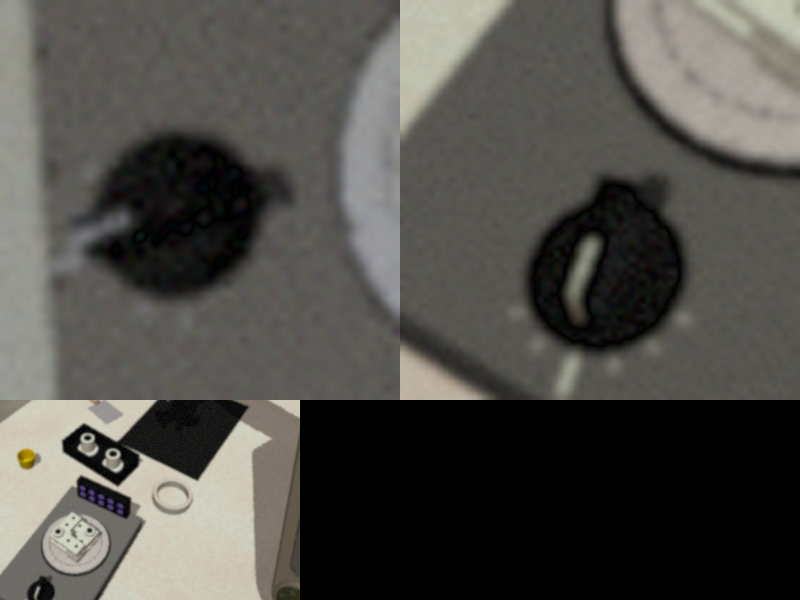

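The line and the long tick roughly coincide, but I want a number. I'll measure both directions.

```bash
python3 - <<'E'
from h import *
# model: dial centre, housing yaw from ticks; render line and ticks; direct: intensity profile
ims=[grab("side").astype(float).mean(2) for _ in range(4)]; g=np.mean(ims,0)
ts=[grab("top").astype(float).mean(2) for _ in range(4)]; t=np.mean(ts,0)
from scipy.ndimage import map_coordinates as mc
def samp(n,P): uv=proj(n,P); return mc(g if n=="side" else t,[uv[:,1],uv[:,0]],order=1)
# ticks at radius ~.036, heights .045: angular profile for both cams
for n in("side","top"):
  best=None
  for dx in np.arange(-.004,.0041,.001):
   for dy in np.arange(-.004,.0041,.001):
    for yaw in np.arange(.06,.19,.01):
      s=0
      for v in(0,.43,.86,1.30,1.73,2.16):
        th=np.pi+yaw-v
        for w,o in((1,0),(-.5,.12),(-.5,-.12)):
          r=np.linspace(.033,.039,4); a=th+o
          s+=w*samp(n,np.c_[.483+dx+r*np.cos(a),.377+dy+r*np.sin(a),0*r+.0455]).mean()
      if best is None or s>best[0]: best=(s,dx,dy,yaw)
  _,dx,dy,yaw=best; c=(.483+dx,.377+dy); print(n,"axis",c,"yaw",yaw)
  res=[]
  for v in np.arange(.8,1.8,.04):
    th=np.pi+yaw-v; r=np.linspace(.008,.018,8); q=np.linspace(.033,.041,6)
    res.append((round(v,2),samp(n,np.c_[c[0]+r*np.cos(th),c[1]+r*np.sin(th),0*r+.076]).mean().round(0),samp(n,np.c_[c[0]+q*np.cos(th),c[1]+q*np.sin(th),0*q+.045]).mean().round(0)))
  print(*res)
E
```

```text
side axis (np.float64(0.484), np.float64(0.376)) yaw 0.13999999999999996
(np.float64(0.8), np.float64(29.0), np.float64(80.0)) (np.float64(0.84), np.float64(34.0), np.float64(82.0)) (np.float64(0.88), np.float64(39.0), np.float64(82.0)) (np.float64(0.92), np.float64(48.0), np.float64(79.0)) (np.float64(0.96), np.float64(57.0), np.float64(77.0)) (np.float64(1.0), np.float64(66.0), np.float64(76.0)) (np.float64(1.04), np.float64(76.0), np.float64(75.0)) (np.float64(1.08), np.float64(84.0), np.float64(76.0)) (np.float64(1.12), np.float64(92.0), np.float64(76.0)) (np.float64(1.16), np.float64(98.0), np.float64(80.0)) (np.float64(1.2), np.float64(102.0), np.float64(91.0)) (np.float64(1.24), np.float64(103.0), np.float64(107.0)) (np.float64(1.28), np.float64(100.0), np.float64(116.0)) (np.float64(1.32), np.float64(95.0), np.float64(112.0)) (np.float64(1.36), np.float64(87.0), np.float64(97.0)) (np.float64(1.4), np.float64(78.0), np.float64(84.0)) (np.float64(1.44), np.float64(68.0), np.float64(77.0)) (np.float64(1.48), np.float64(57.0), np.float64(75.0)) (np.float64(1.52), np.float64(48.0)
[... 1075 characters left out ...]
1.28), np.float64(62.0), np.float64(85.0)) (np.float64(1.32), np.float64(58.0), np.float64(90.0)) (np.float64(1.36), np.float64(54.0), np.float64(90.0)) (np.float64(1.4), np.float64(51.0), np.float64(82.0)) (np.float64(1.44), np.float64(49.0), np.float64(74.0)) (np.float64(1.48), np.float64(47.0), np.float64(69.0)) (np.float64(1.52), np.float64(46.0), np.float64(70.0)) (np.float64(1.56), np.float64(45.0), np.float64(76.0)) (np.float64(1.6), np.float64(44.0), np.float64(79.0)) (np.float64(1.64), np.float64(45.0), np.float64(81.0)) (np.float64(1.68), np.float64(45.0), np.float64(80.0)) (np.float64(1.72), np.float64(46.0), np.float64(80.0)) (np.float64(1.76), np.float64(46.0), np.float64(80.0))
```

```bash
python3 - <<'E'
from h import *
from scipy.ndimage import map_coordinates as mc
g=np.mean([grab("side").astype(float).mean(2) for _ in range(4)],0)
def cost(p,z,L,r0):
    th=np.pi+.13-p[2]; d=np.array([np.cos(th),np.sin(th)]); n=np.array([-d[1],d[0]]); s=0
    for w,o in((1,0),(-.5,.004),(-.5,-.004)):
        r=np.linspace(r0,r0+L,10)[:,None]; P=np.array([.484+p[0]/100,.376+p[1]/100])+r*d+o*n
        uv=proj("side",np.c_[P,np.full(10,z)]); s+=w*mc(g,[uv[:,1],uv[:,0]],order=1).mean()
    return -s
for nm,z,L,r0 in(("line",.076,.013,.005),("tick",.0455,.012,.030)):
    for v in(1.1,1.3,1.5):
        q=np.array([0,0,v]); o=minimize(cost,q,args=(z,L,r0),method="Nelder-Mead",options=dict(initial_simplex=q+np.array([[0,0,0],[.15,0,0],[0,.15,0],[0,0,.15]])))
        print(nm,o.x.round(3),o.fun)
E
```

```text
line [-0.166  0.031  1.318] -59.91500859444426
line [-0.185  0.152  1.305] -59.8108928705854
line [-0.199  0.204  1.298] -59.913941482004006
tick [-0.11   0.062  1.295] -29.998394238555207
tick [-0.11   0.063  1.295] -29.998277294072828
tick [4.056 1.894 0.405] -21.607825553157866
```

The pointer direction comes out at about 1.31 and the tick at about 1.30, so they match. Handing in.

```bash
python3 -c "
from workcell import env
print(env.hand_in())"
```

```text
the job is handed in; nothing more can be done
None
```

I handed the job in after about 60 s of robot time: both hubs are in the bin, all four brackets that were there are stacked in one square pile with heels alternating, and the dial reads about 1.31 rad on camera (long tick at 1.30); `env.hand_in()` gave no verdict.

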